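Change the batch in the tool steriliser and start it

TASK

The steriliser has finished, so change its batch: first lift the two clean clip-on guards out of its open drawer and set them down in the clear case, one in each compartment, without pushing the light case about or tipping it. Then lay every used tool from the table (clipper, trimmer, comb, brush, whichever are there) flat on the drawer floor side by side, none on top of another, so that the light reaches them all; push the drawer fully home until it clicks in, and only then press the green start button right down and let it come up. Leave everything else on the table where it is.

Things in the scene. Friction and masses are not known exactly. Their poses are not given: they have to be found in the camera images.
- steriliser: white drawer-type tool steriliser, fixed to the table, 280 deep x 340 wide x 107 mm high; origin at the centre of its underside on the table top; its x axis points from its front to its back, y along its width, z up. Its drawer slides out of the front (towards its -x) under a 35 mm thick top housing; the front face of that housing is at x = -140 mm. It stands turned a quarter turn, drawer towards the robot's right
- drawer (a joint): how far the steriliser's drawer is out, in m: 0 = fully home, grows as it opens; about 0.215 to 0.235 at the start. It runs at about 1.5 N of friction; a sprung ball detent resists with up to about 4 N more from 13 mm to 5 mm, draws the drawer in over the last 3 mm and holds it there. Seated = below 0.003
- drawer_floor (a point): centre of the drawer's inner floor (top side, 17 mm above the table); axes as the steriliser's. Inside, the drawer is 240 mm (x) by 300 mm (y) with 4 mm walls standing 41 mm above the floor; its white front panel rises to 70 mm above the table. Open, only the part in front of the steriliser's front face can be reached from above, about 210 to 230 mm of the depth: from x = -120 mm to x = (the drawer's opening - 123 mm)
- drawer_handle (a point): middle of the drawer's steel bar handle, 130 mm long across the drawer, 35 mm out from the front panel, 48 mm above the table; axes as the steriliser's: push it towards its +x to shut the drawer
- start (a joint): travel of the start button in m: 0 = up, 0.006 = fully down (about 5 N, springs back when let go); above 0.005 counts as fully pressed
- start_top (a point): centre of the top face of the green round start button (32 mm across, on a black collar 44 mm across) on top of the steriliser, top face about 125 mm above the table; pressed straight down
- clipper: used white hair clipper, 165 x 44 x 40 mm, 0.28 kg (may vary); origin at its centre, 20 mm above what it lies on, x towards the blade, z up; the body is 42 mm wide at the origin, good to grip across there. None if absent
- trimmer: used black trimmer with a brass blade, 145 x 34 x 30 mm, 0.16 kg; origin at its centre, 15 mm above what it lies on, x towards the blade, z up; 32 mm wide at the origin. None if absent
- comb: used red comb, 175 mm long: handle 100 x 24 x 12 mm (origin at mid thickness in the handle, 15 mm from where the teeth begin, 6 mm above what it lies on), toothed part 75 x 38 x 6 mm; x towards the teeth end, z up. Grip across the 24 mm handle at the origin, near its balance point. None if absent
- brush: used blue-handled neck brush, 170 mm long: handle 110 x 26 x 18 mm (origin at mid thickness in the handle, 20 mm from the head, 9 mm above what it lies on), cream bristle head 60 x 42 x 22 mm; x towards the bristles, z up. Grip across the handle at the origin. None if absent
- guard_yellow: clean yellow clip-on clipper guard, 64 x 46 x 26 mm, 30 g, lying in the drawer at the start; origin at its centre, x along its 64 mm length, z up; 46 mm across its y, good to grip there
- guard_orange: clean orange clip-on clipper guard, same size and axes as the yellow one, also lying in the drawer at the start
- case: light clear plastic case with a blue rim, open at the top, loose on the table, 184 (x) x 106 (y) x 30 mm high, 90 g; 3 mm walls and floor; origin at the centre of its underside, z up. One wall across x = 0 parts it into two compartments, each 87 (x) x 100 mm (y), centred at x = -45 and +45 mm
- spray_bottle: bystander: amber spray bottle, 64 mm across, 195 mm high; origin under its centre
- oil_bottle: bystander: small white oil bottle, 30 mm across, 95 mm high; origin under its centre
- talc_tin: bystander: green talc tin, 68 mm across, 130 mm high; origin under its centre
- wax_tin: bystander: low aluminium wax tin, 72 mm across, 25 mm high; origin under its centre
- mug: bystander: blue mug, 80 mm across, 90 mm high; origin under its centre
- mirror: bystander: white hand mirror lying flat, 205 mm long, 110 mm across, 12 mm high; origin where the handle meets the round part
Mind the look-alikes: they are no part of the job. Of the things shaped like the guard_yellow, the yellow one is meant.

How it is judged (in metres and radians):
On the way, in this order (a step that is already met when the one before it is completed fails the run):
1. both clean guards are in the clear case, one in each compartment ((((x of guard_yellow in the frame of case between 0.012 and 0.085 m and y of guard_yellow in the frame of case between -0.046 and 0.046 m and z of guard_yellow in the frame of case between 0 and 0.03 m) and (x of guard_orange in the frame of case between -0.085 and -0.012 m and y of guard_orange in the frame of case between -0.046 and 0.046 m and z of guard_orange in the frame of case between 0 and 0.03 m)) or ((x of guard_yellow in the frame of case between -0.085 and -0.012 m and y of guard_yellow in the frame of case between -0.046 and 0.046 m and z of guard_yellow in the frame of case between 0 and 0.03 m) and (x of guard_orange in the frame of case between 0.012 and 0.085 m and y of guard_orange in the frame of case between -0.046 and 0.046 m and z of guard_orange in the frame of case between 0 and 0.03 m)))), for 0.2 s.
2. every used tool lies flat on the drawer floor, none on another (x of clipper in the frame of drawer_floor between -0.12 and 0.12 m and y of clipper in the frame of drawer_floor between -0.15 and 0.15 m and z of clipper in the frame of drawer_floor between 0 and 0.028 m and x of trimmer in the frame of drawer_floor between -0.12 and 0.12 m and y of trimmer in the frame of drawer_floor between -0.15 and 0.15 m and z of trimmer in the frame of drawer_floor between 0 and 0.023 m and x of comb in the frame of drawer_floor between -0.12 and 0.12 m and y of comb in the frame of drawer_floor between -0.15 and 0.15 m and z of comb in the frame of drawer_floor between 0 and 0.014 m and x of brush in the frame of drawer_floor between -0.12 and 0.12 m and y of brush in the frame of drawer_floor between -0.15 and 0.15 m and z of brush in the frame of drawer_floor between 0 and 0.018 m), for 0.2 s.
3. the drawer is pushed home and seated at its detent (value of joint drawer below 0.003 m), for 0.2 s.
4. the start button is pressed fully down (value of joint start above 0.005 m), for 0.02 s.
5. the start button has been let go and is up again (value of joint start below 0.0015 m), for 0.2 s.
At the end, for the whole second after the job is handed in: One clean guard in each compartment of the case; every used tool flat on the drawer floor (centre within about 8 mm of its lying height, so none on another); drawer home (under 3 mm out); start button up again after being pressed fully (over 5 mm) (all of step 2 and (((x of guard_yellow in the frame of case between 0.012 and 0.085 m and y of guard_yellow in the frame of case between -0.046 and 0.046 m and z of guard_yellow in the frame of case between 0 and 0.03 m) and (x of guard_orange in the frame of case between -0.085 and -0.012 m and y of guard_orange in the frame of case between -0.046 and 0.046 m and z of guard_orange in the frame of case between 0 and 0.03 m)) or ((x of guard_yellow in the frame of case between -0.085 and -0.012 m and y of guard_yellow in the frame of case between -0.046 and 0.046 m and z of guard_yellow in the frame of case between 0 and 0.03 m) and (x of guard_orange in the frame of case between 0.012 and 0.085 m and y of guard_orange in the frame of case between -0.046 and 0.046 m and z of guard_orange in the frame of case between 0 and 0.03 m))) and value of joint drawer below 0.003 m and value of joint start below 0.0015 m); the robot touches nothing.
It fails at once if the clear case is pushed more than 40 mm from its place (distance of case from where it was at the start of the episode above 0.04 m).
It fails at once if the clear case is tipped (more than 15 degrees) (angle between case's own z axis and vertical above 0.26 rad).
It fails at once if the start button is pressed while the drawer is open (value of joint start above 0.003 m and value of joint drawer above 0.015 m).
It fails at once if another thing on the table is moved by more than 50 mm (distance of any of spray_bottle, oil_bottle, talc_tin, wax_tin, mug, mirror from where it was at the start of the episode above 0.05 m).
It fails at once if an upright thing on the table is knocked over (angle between any of spray_bottle, oil_bottle, talc_tin, wax_tin, mug's own z axis and vertical above 0.5 rad).
Of clipper, trimmer, comb, brush only 3 to 4 are there at a start; the rules pass over those that are not, and their reading is None.
At some moment in a run one of clipper, trimmer, comb, brush may be knocked a few centimetres aside while the robot is not near it.
Once in a run the grip may slacken for a moment while it holds something.
It also fails if it takes over 200 s, if anything falls off the work surface, if the arm or the gripper's body presses on something with over 40 N, if the wrist force passes 120 N, or if a joint passes its speed limit or range.

ROBOT

A 6-joint arm with a two-finger parallel gripper is mounted at the origin on the work surface. World frame = base frame: x ahead of the robot, y to its left, z up, the work surface at z = 0. Lengths are in mm, angles in degrees, forces in N, time in s.
With the tool pointing down it reaches from about 300 to 850 mm from the base axis. Payload 4.2 kg.
Tool frame: the origin (TCP) lies on the centre line of the jaws, within the pads' length; the fingertips stand 11 mm ahead of it and the grasp point (between the pads) lies 8 mm behind it; z points along the fingers, y is the direction in which the jaws open and shut (so a half turn about z gives the same grasp; the last joint's range is limited). The gripper opens to 91 mm and grips with 3 to 60 N. Pads are 32 mm wide; open, the fingers measure 118 mm over their backs; the gripper's body (76 mm by 178 mm) begins 60 mm behind the grasp point.
Start: joints at [75.917, 18.312, 89.639, -0, 72.044, -1.146], TCP at [128.736, 560.422, 191.976] pointing down, gripper open.
Joint ranges: [-177.97, 177.97], [-48.28, 115.42], [12.27, 149.76], [-77.06, 257.06], [2.81, 150.46], [-146.56, 146.56]. Speed limits (degrees/s): [147.25, 147.25, 180, 180, 180, 180].

INTERFACE

Orientations are given as [roll, pitch, yaw] about the fixed x, y, z axes, in that order (R = Rz(yaw) Ry(pitch) Rx(roll)).
In Python, from workcell import env, grab_frame gives the robot as it stands. The module is installed in compiled form; this text tells all that it offers.
- The arm moves only by the tool arm_command, never from a script. Its argument "series" is one flat list of numbers, 6 for each row, row after row: the shift along the world's x, y, z each as a share of 400 mm, from -1 to 1, then the turn, a rotation vector about the world's x, y, z each as a share of 45 degrees, from -1 to 1. A call has 1 to 20 rows; each row shifts and turns the commanded pose from where the row before left it; what a row does not reach is not made up. A row lasts 1/12 s, in which the tool goes at most 41.7 mm and 7.16 degrees, less where a joint would pass 70% of its speed; a pose out of reach is approached as far as the arm can. A call with a number of a shift or a turn outside -1 to 1 is refused whole. A call with a gripper value outside its range is refused whole. "hand" is the opening, from 0 (shut) to 1 (fully open), set as the call begins (left out, the last holds). The fingers move at their own pace and stop on an object; "newtons" is the grip in N (left out, the last holds). Time passes only in rows, so rows that do not move let the fingers close. It gives the time, the measured TCP pose, the force and the opening at its end, in the units of the state.
- env.state(): the state, without advancing time (a new reading comes with each control period).
- grab_frame(name): name is "side" or "top" or "wrist"; returns a dict with "frame" (480x640x3 uint8, red, green, blue), "intrinsics" (3x3 intrinsics, pixels), "R" (3x3) and "t" (3): a world point X has camera coordinates R X + t; the wrist camera has in their place "tool_from_camera" (4x4, takes a point from camera to tool coordinates, whose origin is the TCP and whose axes are the flange's). Camera axes: x right, y down, z forward; pixel columns grow to the right and rows downward; lengths in mm; the calibration is good to about 2 mm. A picture is of the moment at which its call begins: read the wrist's pose just before it. There is no depth.
- env.job_done(): hands the job in, once; it reports no verdict.
The state is a dict: "time_s": time; "qpos": joint angles; "qvel": joint speeds; "effort": joint torques, N m; "ee_pos": TCP position; "ee_rot": TCP orientation; "force": force on the tool from outside, world axes, zero at the start; "torque": the same for the moment, N m; "gripper_width": finger opening in mm.
Only numpy, scipy, OpenCV 4.12 (cv2) and the standard library are available. Lean on these libraries where they do the work, as an engineer would, in place of code of your own. Each camera call takes 0.05 s, during which the arm holds its last target.

## Working session

There is one attempt and no reset: what is moved stays moved. The work goes in short steps, Python scripts to look and compute and a tool call to move; the robot and the scene stay as the last step left them, time stands still between calls to the robot, and variables do not carry over. Pictures are saved under pics/ and viewed, and the job is handed in when it is done.

Besides the shell and the picture viewer there is one more tool, called after ">>>" by a JSON object that holds its "name" and its "arguments", one argument or row to a line. arm_command: Moves the arm, as the interface text tells. Shift numbers are shares of 400 mm and turn numbers shares of 45 degrees, none past 1 either way. Its arguments: {"type":"object","properties":{"series":{"type":"array"},"hand":{"type":"number"},"newtons":{"type":"number"}},"required":["series"]}

```bash
mkdir -p pics; ls; python3 - <<'E'
from workcell import env, grab_frame
import cv2,pickle
print(env.state())
for n in ["top","side","wrist"]:
    d=grab_frame(n); cv2.imwrite(f"pics/{n}0.png",d["frame"][:,:,::-1]); 
    pickle.dump(d,open(f"{n}0.pkl","wb"))
    print(n,{k:v for k,v in d.items() if k!="frame"})
E
```

```text
pics
{'time_s': 0.0, 'qpos': array([ 7.59157660e+01,  1.83496974e+01,  8.97066985e+01,  6.57531767e-04,
        7.20440248e+01, -1.14715929e+00]), 'qvel': array([ 0.00606744,  0.18741243,  0.06632568,  0.05454209, -0.02917045,
        0.05711293]), 'effort': array([ 1.12646187e-03, -4.12467206e+01, -2.31976819e+01,  7.28404149e-02,
        4.58560477e-02, -1.84031041e-04]), 'ee_pos': array([128.60498729, 559.8682926 , 191.13782362]), 'ee_rot': array([-1.79899612e+02, -2.63548520e-03,  1.67062720e+02]), 'force': array([0.47982501, 0.52122417, 0.45403799]), 'torque': array([ 0.00287766, -0.06945074,  0.03418638]), 'gripper_width': 91.47305726884493}
top {'intrinsics': array([[442.78260619,   0.        , 321.47161223],
       [  0.        , 442.78260619, 244.58288984],
       [  0.        ,   0.        ,   1.        ]]), 'R': array([[-0.02834243, -0.9995945 ,  0.00274762],
       [-0.99560594,  0.02798371, -0.08936283],
       [ 0.0892497 , -0.0052683 , -0.99599535]]), 't': array([ -37.06651137,  558.3443174 , 1236.221554  ])}
side {'intrinsics': array([[594.66607437,   0.        , 316.
[... 162 characters left out ...]
713],
       [-0.29927278, -0.5269208 , -0.79548116],
       [ 0.40150537,  0.68674607, -0.60594824]]), 't': array([-491.48960964,  237.13706693, 1476.65597582])}
wrist {'intrinsics': array([[388.40461616,   0.        , 318.51164833],
       [  0.        , 388.40461616, 241.18931374],
       [  0.        ,   0.        ,   1.        ]]), 'tool_from_camera': array([[-1.81319967e-04, -9.67801401e-01, -2.51714948e-01,
         7.05741761e+01],
       [ 9.99999973e-01, -2.12113197e-04,  9.52008933e-05,
         1.09157600e+00],
       [-1.45527620e-04, -2.51714924e-01,  9.67801413e-01,
        -1.92721518e+02],
       [ 0.00000000e+00,  0.00000000e+00,  0.00000000e+00,
         1.00000000e+00]])}
```

View pics/top0.png

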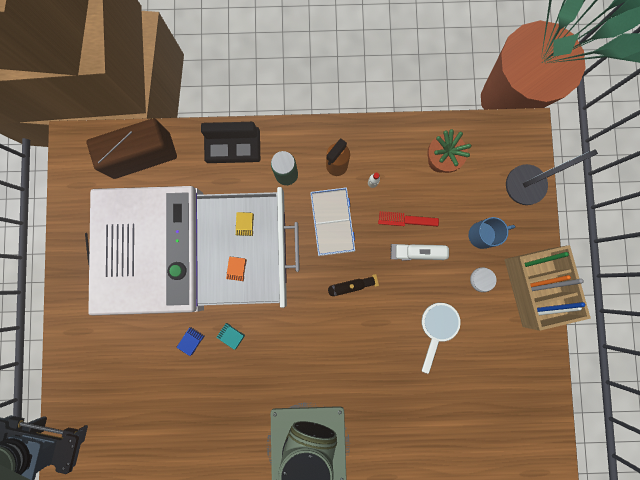

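View pics/side0.png

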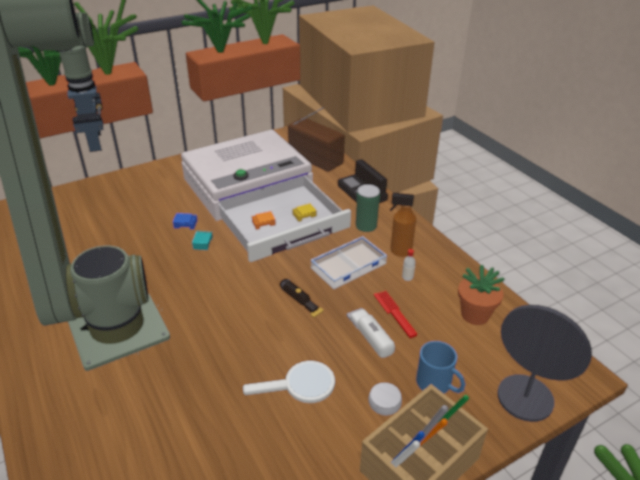

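View pics/wrist0.png

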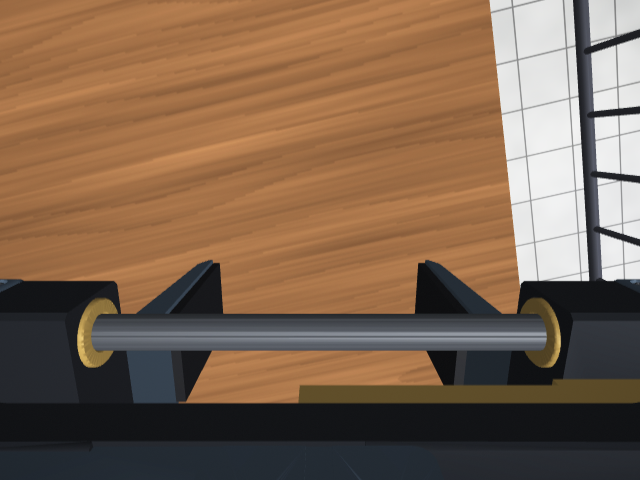

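The top view shows the steriliser on the left with its drawer open towards the right. The yellow guard is near (244,223) and the orange one near (236,268). The case is at (333,221), the comb at (408,219), the clipper at (420,252) and the trimmer at (353,286). No brush is on the table, and the blue and teal guards are decoys.

```bash
cat > h.py <<'E'
import numpy as np,cv2
from workcell import env, grab_frame
from scipy.spatial.transform import Rotation as Ro
def cam(d,pose=None):
    K=d["intrinsics"]
    if "R" in d:
        R=np.array(d["R"]);t=np.array(d["t"]);return K,R.T,-R.T@t
    T=d["tool_from_camera"];p,r=pose
    Rt=Ro.from_euler("xyz",r,degrees=True).as_matrix()
    return K,Rt@T[:3,:3],Rt@T[:3,3]+p
def toplane(c,uv,z):
    K,Rc,o=c
    uv=np.atleast_2d(uv).astype(float)
    r=np.c_[(uv-K[:2,2])/[K[0,0],K[1,1]],np.ones(len(uv))]@Rc.T
    return o+r*((z-o[2])/r[:,2])[:,None]
def proj(c,X):
    K,Rc,o=c
    p=(np.atleast_2d(X)-o)@Rc
    return p[:,:2]/p[:,2:]*[K[0,0],K[1,1]]+K[:2,2]
def top():
    d=grab_frame("top");return d,cam(d)
def side():
    d=grab_frame("side");return d,cam(d)
def wrist():
    s=env.state();d=grab_frame("wrist");return d,cam(d,(s["ee_pos"],s["ee_rot"]))
def mask(img,lo,hi,box=None):
    hsv=cv2.cvtColor(img,cv2.COLOR_RGB2HSV)
    m=cv2.inRange(hsv,np.array(lo),np.array(hi))
    if box:
        k=np.zeros_like(m);a,b,c,e=box;k[b:e,a:c]=1;m=m*k
    return m
def big(m):
    cs,_=cv2.findContours(m,cv2.RETR_EXTERNAL,cv2.CHAIN_APPROX_NONE)
    return max(cs,key=cv2.contourArea)
def meas(c,m,z):
    ct=big(m)[:,0,:]
    P=toplane(c,ct,z)[:,:2].astype(np.float32)
    (x,y),(w,h),a=cv2.minAreaRect(P)
    if h>w: w,h,a=h,w,a+90
    return np.round([x,y,w,h,(a+90)%180-90],1), toplane(c,[ct.mean(0)],z)[0,:2].round(1)
def save(n,img,crop=None,s=1):
    if crop: a,b,c,e=crop; img=img[b:e,a:c]
    cv2.imwrite(f"pics/{n}.png",cv2.resize(img[:,:,::-1],None,fx=s,fy=s,interpolation=cv2.INTER_CUBIC))
E
python3 - <<'E'
from h import *
import pickle
d=pickle.load(open("top0.pkl","rb"));c=cam(d);I=d["frame"]
print("cam",c[2])
print("yellow",meas(c,mask(I,(20,120,100),(32,255,255),(200,190,280,300)),43))
print("orange",meas(c,mask(I,(5,160,120),(16,255,255),(220,250,250,290)),43))
print("comb",meas(c,mask(I,(0,160,90),(6,255,255),(370,200,445,235)),10))
print("comb2",meas(c,mask(I,(174,160,90),(180,255,255),(370,200,445,235)),10))
print("green",meas(c,mask(I,(50,80,20),(80,255,255),(160,255,190,285)),125))
m=mask(I,(0,0,150),(180,60,255),(385,240,455,265));print("clip",meas(c,m,38))
m=mask(I,(0,0,0),(180,255,60),(320,270,385,300));print("trim",meas(c,m,25))
m=mask(I,(100,90,60),(130,255,255),(300,180,365,260));print("case",meas(c,m,30))
save("a",I,(180,180,460,310),2.8)
for n,uv in dict(fp_out_t=(284,190),fp_out_b=(285,306),fp_in_t=(278,190),hand_t=(297,225),hand_b=(297,270)).items(): print(n,toplane(c,[uv],70 if 'fp' in n else 48).round(1))
E
```

```text
cam [ 444.50796375  -46.16323516 1281.26798895]
yellow (array([622.7, 163.9,  63.1,  45.1,  -0.8]), array([619.1, 165.9]))
orange (array([495.8, 189.2,  61.5,  45. ,  -8.7]), array([491.5, 190.1]))
comb (array([ 624.9, -306.1,  174.1,   38.4,   84.5]), array([ 626.1, -298.5]))Traceback (most recent call last):
  File "<stdin>", line 8, in <module>
  File "h.py", line 36, in meas
    ct=big(m)[:,0,:]
       ~~~^^^
  File "h.py", line 34, in big
    return max(cs,key=cv2.contourArea)
ValueError: max() iterable argument is empty
```

```bash
python3 - <<'E'
from h import *
import pickle
d=pickle.load(open("top0.pkl","rb"));c=cam(d);I=d["frame"]
print("green",meas(c,mask(I,(50,80,20),(80,255,255),(160,255,190,285)),125))
m=mask(I,(0,0,150),(180,60,255),(385,240,455,265));print("clip",meas(c,m,38))
m=mask(I,(0,0,0),(180,255,60),(320,270,385,300));print("trim",meas(c,m,25))
m=mask(I,(100,70,60),(130,255,255),(300,180,365,260));print("case",meas(c,m,30))
save("a",I,(180,180,460,310),2.8)
for n,uv in dict(fp_out_t=(284,190),fp_out_b=(285,306),fp_in_t=(278,190),hand_t=(297,225),hand_b=(297,270),hf_t=(197,190),hf_b=(197,306)).items(): print(n,toplane(c,[uv],70 if 'fp' in n else 107 if 'hf' in n else 48).round(1))
E
```

```text
green (array([491.1, 332.4,  28.9,  28.6,  88.4]), array([491.7, 331.8]))
clip (array([ 527.9, -329.7,  157.9,   42.4,   87.6]), array([ 528.6, -325.4]))
trim (array([ 438.1, -133.1,  132.4,   30. ,  -77.7]), array([ 436.6, -127.1]))
case (array([ 677. , -109. ,  158.2,   80.8,   46.1]), array([ 680.4, -106.3]))
fp_out_t [[708.1  47.1  70. ]]
fp_out_b [[388.6  51.   70. ]]
fp_in_t [[708.5  63.8  70. ]]
hand_t [[612.1  14.4  48. ]]
hand_b [[486.   17.4  48. ]]
hf_t [[706.5 278.2 107. ]]
hf_b [[396.9 279.2 107. ]]
```

View pics/a.png

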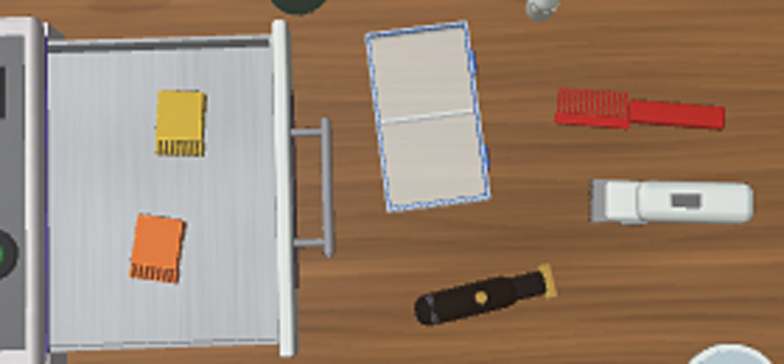

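The crop shows the case's rim corners at crop pixels (366,35), (466,22), (489,195) and (388,210). The clipper blade and comb teeth point left (+y), and the trimmer blade points right. Next I work out the case, bottle and steriliser positions.

```bash
python3 - <<'E'
from h import *
import pickle
d=pickle.load(open("top0.pkl","rb"));c=cam(d);I=d["frame"]
P=toplane(c,np.array([(366,35),(466,22),(489,195),(388,210)])/2.8+180,30)
print(P.round(1),P.mean(0).round(1)); ax=(P[0]+P[1]-P[2]-P[3])/2;print(np.linalg.norm(ax),np.degrees(np.arctan2(ax[1],ax[0])))
for s in (1,-1): print("comp",(P.mean(0)+s*45*ax/np.linalg.norm(ax)).round(1))
sd=pickle.load(open("side0.pkl","rb"));cs=cam(sd)
for n,uv in dict(spray=(403,246),oil=(408,275),talc=(367,222),mugb=(437,385)).items(): print(n,toplane(cs,[uv],0).round(0))
# case corners in side
save("s",sd["frame"],(150,120,450,360),2.66)
save("w",I,(300,120,400,260),5)
E
```

```text
[[ 707.4  -26.2   30. ]
 [ 718.1 -129.    30. ]
 [ 539.6 -146.4   30. ]
 [ 527.3  -43.7   30. ]] [623.1 -86.3  30. ]
180.13318535068518 5.555884415606104
comp [667.9 -82.   30. ]
comp [578.3 -90.7  30. ]
spray [[810. -89.   0.]]
oil [[ 745. -199.    0.]]
talc [[785.  62.   0.]]
mugb [[ 575. -532.    0.]]
```

View pics/s.png

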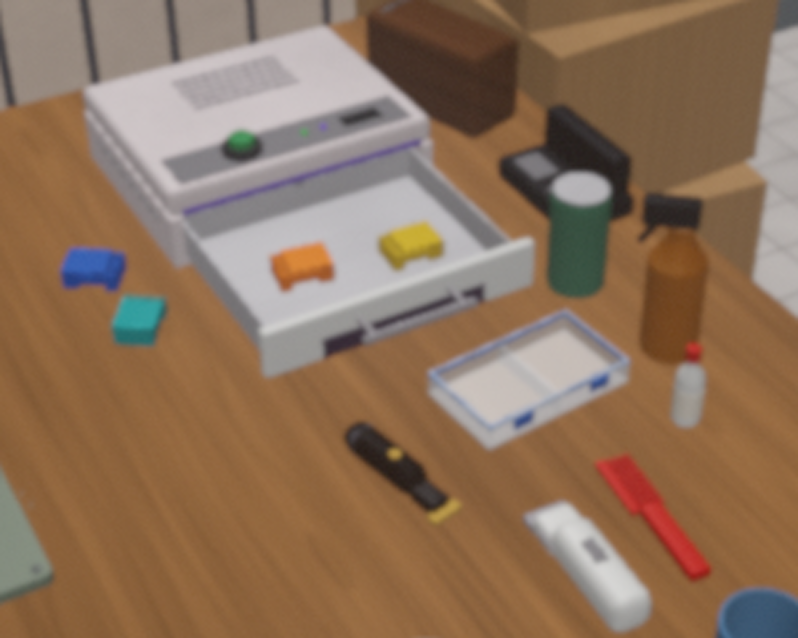

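View pics/w.png

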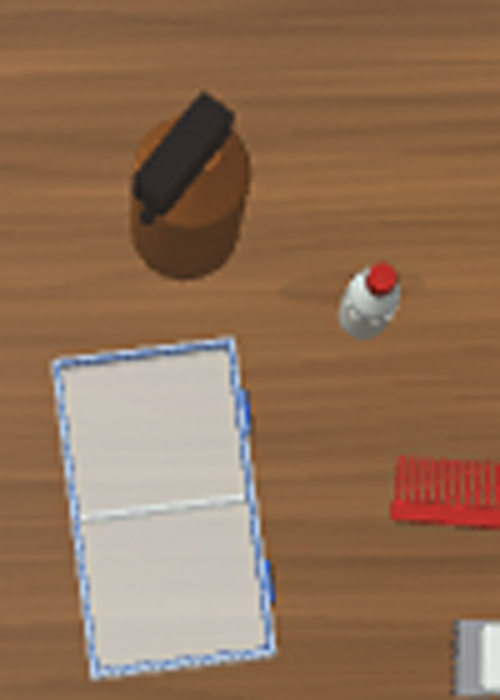

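>>> {"name": "arm_command", "arguments": {
  "series": [0.065,-0.052,0,0,0,0.014,0.065,-0.052,0,0,0,0.014,0.065,-0.052,0,0,0,0.014,0.065,-0.052,0,0,0,0.014,0.065,-0.052,0,0,0,0.014,0.065,-0.052,0,0,0,0.014,0.065,-0.052,0,0,0,0.014,0.065,-0.052,0,0,0,0.014,0.065,-0.052,0,0,0,0.014,0.065,-0.052,0,0,0,0.014,0.065,-0.052,0,0,0,0.014,0.065,-0.052,0,0,0,0.014,0.065,-0.052,0,0,0,0.014,0.065,-0.052,0,0,0,0.014,0.065,-0.052,0,0,0,0.014,0.065,-0.052,0,0,0,0.014,0.065,-0.052,0,0,0,0.014,0.065,-0.052,0,0,0,0.014,0.065,-0.052,0,0,0,0.014,0,0,0,0,0,0],
  "hand": 1,
  "newtons": 20
}}

```text
time_s: 1.82
ee_pos: [626.9, 161.0, 190.8]
ee_rot: [-179.9, 0.1, 178.8]
force: [-0.6, -0.5, -1.1]
gripper_width: 91.3
```

```bash
python3 - <<'E'
from h import *
d,c=wrist(); save("w1",d["frame"]); s=env.state(); print(s["ee_pos"],s["ee_rot"],s["qpos"])
I=d["frame"]
print("yellow",meas(c,mask(I,(20,120,100),(32,255,255),None),43))
E
```

```text
[624.36441731 163.04239112 190.78683552] [-1.79969663e+02 -4.90461639e-02  1.78821289e+02] [ 1.36232085e+01  2.47992924e+01  7.97398321e+01 -1.73511511e-02
  7.55160450e+01 -7.51937455e+01]
yellow (array([622. , 165.6,  64.7,  45.5,  -3.8]), array([610.9, 166.1]))
```

View pics/w1.png

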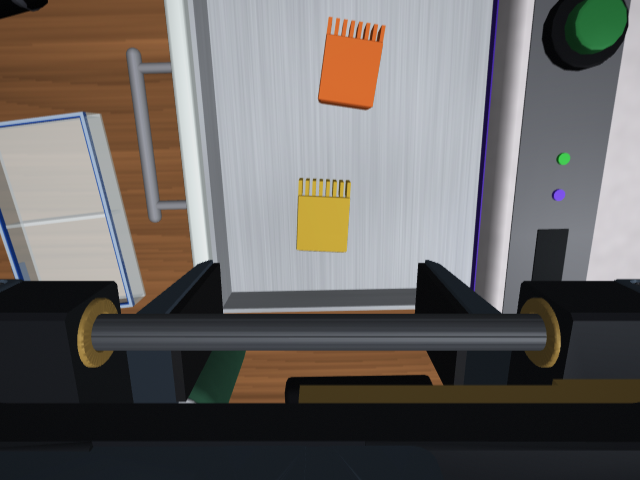

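The wrist view shows the yellow guard at (323,220) and the orange guard at (351,65). The button is at (597,20) and the handle at (143,135). The arm was still settling, so I measure again.

```bash
python3 - <<'E'
from h import *
d,c=wrist(); s=env.state(); print(s["ee_pos"],s["ee_rot"])
I=d["frame"]
for z in(43,36): print("yellow",meas(c,mask(I,(20,120,100),(32,255,255),None),z)); print("orange",meas(c,mask(I,(5,160,120),(16,255,255),(300,0,400,120)),z))
for n,uv,z in [("handle",(131,55),48),("handle",(155,220),48),("paneltop_in",(184,100),70),("fronthousing",(497,60),72),("fronthousing",(472,280),72),("frontwall floor",(222,150),17),("sidewall top in",(320,307),58),("sidewall floor",(320,291),17),("case div",(104,213),30)]: print(n,toplane(c,[uv],z).round(1))
E
```

```text
[622.88495419 164.37571144 190.97260944] [ 1.79995096e+02 -1.12027216e-01  1.78903739e+02]
yellow (array([622. , 165.6,  64.9,  45.6,  -3.8]), array([610.8, 166.1]))
orange (array([497.7, 190.3,  62.5,  45.3,  -9.3]), array([486.5, 191.9]))
yellow (array([623.4, 165.6,  66.2,  46.5,  -3.8]), array([612. , 166.1]))
orange (array([496.5, 190.8,  63.8,  46.3,  -9.3]), array([485.1, 192.5]))
handle [[485.4  18.   48. ]]
handle [[618.9  20.2  48. ]]
paneltop_in [[522.2  63.6  70. ]]
fronthousing [[499.4 298.6  72. ]]
fronthousing [[671.7 293.6  72. ]]
frontwall floor [[560.8  76.6  17. ]]
sidewall top in [[700.2 163.8  58. ]]
sidewall floor [[701.1 163.9  17. ]]
case div [[614.9 -33.9  30. ]]
```

>>> {"name": "arm_command", "arguments": {
  "series": [0,0.001,-0.05,0,0,-0.05,0,0,-0.05,0,0,0,0,0,-0.05,0,0,0,0,0,-0.05,0,0,0,0,0,-0.05,0,0,0,0,0,-0.05,0,0,0,0,0,-0.05,0,0,0,0,0,-0.045,0,0,0,0,0,0,0,0,0,0,0,0,0,0,0]
}}

```text
time_s: 2.75
ee_pos: [621.2, 166.5, 33.5]
ee_rot: [-180.0, -0.1, 176.9]
force: [-0.4, 0.3, -0.3]
gripper_width: 91.3
```

>>> {"name": "arm_command", "arguments": {
  "series": [0,0,0,0,0,0,0,0,0,0,0,0,0,0,0,0,0,0,0,0,0,0,0,0,0,0,0,0,0,0,0,0,0,0,0,0,0,0,0,0,0,0,0,0,0,0,0,0,0,0,0,0,0,0,0,0,0,0,0,0],
  "hand": 0,
  "newtons": 15
}}

```text
time_s: 3.58
ee_pos: [622.7, 165.6, 33.9]
ee_rot: [180.0, -0.0, 176.8]
force: [-0.5, 0.7, 1.2]
gripper_width: 27.3
```

```bash
python3 - <<'E'
from h import *
d,c=wrist(); save("w2",d["frame"]); s=env.state(); print(s["gripper_width"])
d,c=top(); save("t2",d["frame"],(180,150,400,320),3.6)
E
```

```text
23.382208508446812
```

View pics/w2.png

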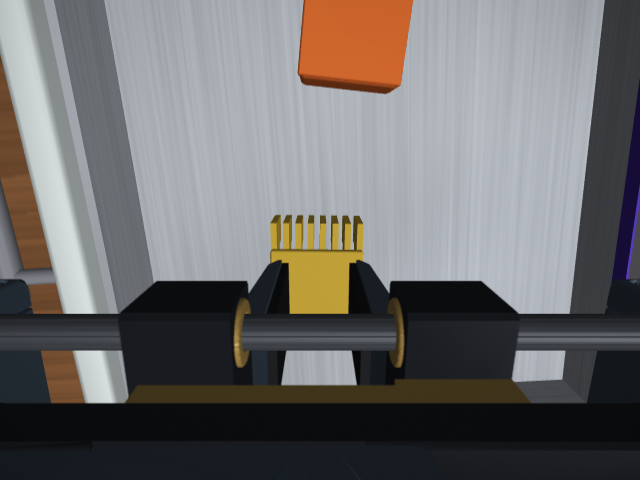

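View pics/t2.png

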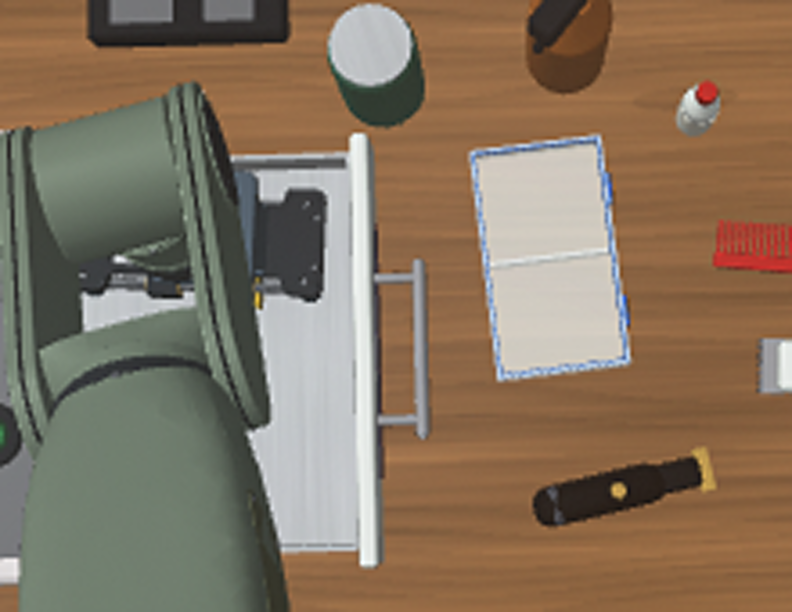

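The wrist view shows the jaws over the yellow guard's middle with a reading below 46 mm, which is odd. I let the fingers settle before lifting.

>>> {"name": "arm_command", "arguments": {
  "series": [0,0,0,0,0,0,0,0,0,0,0,0,0,0,0,0,0,0,0,0,0,0,0,0]
}}

```text
time_s: 4.02
ee_pos: [622.7, 165.6, 34.0]
ee_rot: [180.0, -0.0, 176.8]
force: [-0.0, 0.6, 0.1]
gripper_width: 0.5
```

```bash
python3 - <<'E'
from h import *
d,c=wrist(); save("w3",d["frame"]); s=env.state(); print(s["gripper_width"],s["force"])
d,c=side(); save("s3",d["frame"],(150,120,450,330),2.66)
E
```

```text
0.25121378016657697 [-0.65360085 -0.1688588   0.42000431]
```

View pics/w3.png

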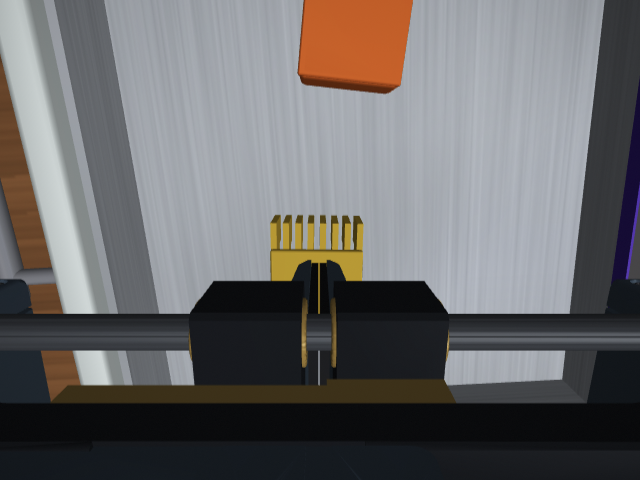

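View pics/s3.png

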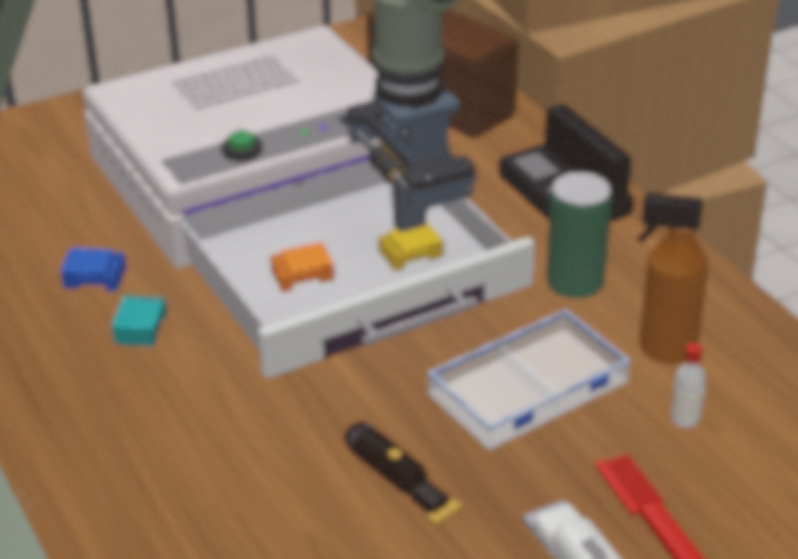

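```bash
python3 - <<'E'
from h import *
d,c=side(); 
for X in [(622.7,165.6,23),(622.7,165.6,34),(622.7,165.6,43),(622,165,17)]: print(X,proj(c,[X]), (proj(c,[X])-[150,120])*2.66)
dt,ct=top();dw,cw=wrist()
yt=np.array([(244.5,223)]); I=d["frame"]
m=mask(I,(20,120,100),(32,255,255),(280,190,330,230)); print(cv2.boundingRect(big(m)))
for z in (17,43,60): print(z,toplane(c,[(304.6,211)],z),toplane(ct,yt,z), meas(cw,mask(dw["frame"],(20,120,100),(32,255,255),(200,150,420,300)),z))
for X in [(622.7,165.6,23),(622.7,165.6,43)]: print(proj(cw,[X]),proj(ct,[X]))
E
```

```text
(622.7, 165.6, 23) [[304.56498486 214.00093958]] [[411.14285974 250.04249928]]
(622.7, 165.6, 34) [[304.54461868 211.07623261]] [[411.08868568 242.26277873]]
(622.7, 165.6, 43) [[304.52784413 208.6673068 ]] [[411.04406539 235.85503609]]
(622, 165, 17) [[304.47238928 215.75196487]] [[410.89655548 254.70022656]]
(293, 205, 23, 16)
17 [[634.66736939 186.8866547   17.        ]] [[626.36038997 166.81694666  17.        ]] (array([617.3, 165.7,  52.1,  48.5,  85. ]), array([612.6, 162.8]))
43 [[616.89059621 154.74164064  43.        ]] [[622.62054753 162.43695382  43.        ]] (array([609.3, 166.3,  45.6,  42.4,  85. ]), array([605.2, 163.8]))
60 [[605.26732143 133.72374683  60.        ]] [[620.17526594 159.57311236  60.        ]] (array([604. , 166.7,  41.4,  38.5,  85. ]), array([600.3, 164.4]))
[[316.51549416 271.5729321 ]] [[244.58456322 223.96627679]]
[[316.32333009 284.5843438 ]] [[243.37692407 223.00317295]]
```

```bash
python3 - <<'E'
from h import *
d,c=side(); save("s4",d["frame"],(255,150,355,225),8)
E
```

```text
(no output)
```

View pics/s4.png

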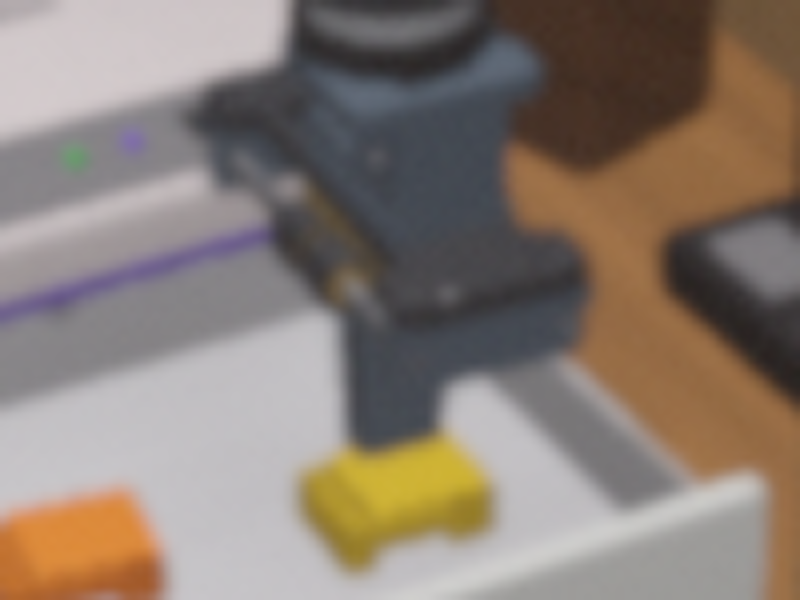

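The side view shows the closed fingers ending at or behind the guard's top edge, near (301,205) in the raw frame, with the guard undisturbed. I triangulate the guard's plate edge between two wrist heights and the side view to find its true height.

```bash
python3 - <<'E'
from h import *
d,cw=wrist()
ds,cs=side()
# pose at w1 settled
s1=(np.array([622.885,164.376,190.97]),np.array([179.995,-0.112,178.904]))
c1=cam(d,s1)
def tri(obs):
    A=np.zeros((3,3));b=np.zeros(3)
    for c,uv in obs:
        K,Rc,o=c; r=Rc@np.array([(uv[0]-K[0,2])/K[0,0],(uv[1]-K[1,2])/K[1,1],1]); r/=np.linalg.norm(r)
        M=np.eye(3)-np.outer(r,r);A+=M;b+=M@o
    return np.linalg.solve(A,b).round(1)
print(tri([(c1,(297.5,196)),(cw,(271.5,250))]),tri([(c1,(350,196)),(cw,(362,250))]))
print("teeth",tri([(c1,(300,179)),(cw,(274,217))]),tri([(c1,(350,180)),(cw,(360,217))]))
for X in [(654,188,43),(590,188,43),(654,142,43),(590,142,43),(590,142,17),(654,142,17),(654,188,17)]: print(X,((proj(cs,[X])-[255,150])*8).round(0))
print(env.state()["qpos"])
E
```

```text
[595.3 149.   72.5] [596.2 188.4  75.3]
teeth [581.7 151.3  72.7] [584.9 189.3  63.1]
(654, 188, 43) [[439. 417.]]
(590, 188, 43) [[293. 464.]]
(654, 142, 43) [[498. 477.]]
(590, 142, 43) [[351. 526.]]
(590, 142, 17) [[352. 581.]]
(654, 142, 17) [[498. 532.]]
(654, 188, 17) [[439. 472.]]
[ 1.38682706e+01  3.17171304e+01  9.19358998e+01  6.19117613e-03
  5.63431243e+01 -7.29166192e+01]
```

```bash
python3 - <<'E'
from h import *
import pickle
ds=pickle.load(open("side0.pkl","rb"));cs=cam(ds)
for z in (150,180,191,199,220): print(z,proj(cs,[(128.6,559.9,z)]))
save("s5",ds["frame"],(50,60,150,160),6)
E
```

```text
150 [[100.74796155 161.43233539]]
180 [[ 98.63780079 152.85500419]]
191 [[ 97.85337865 149.66650373]]
199 [[ 97.27922505 147.33269784]]
220 [[ 95.75718869 141.14596066]]
```

View pics/s5.png

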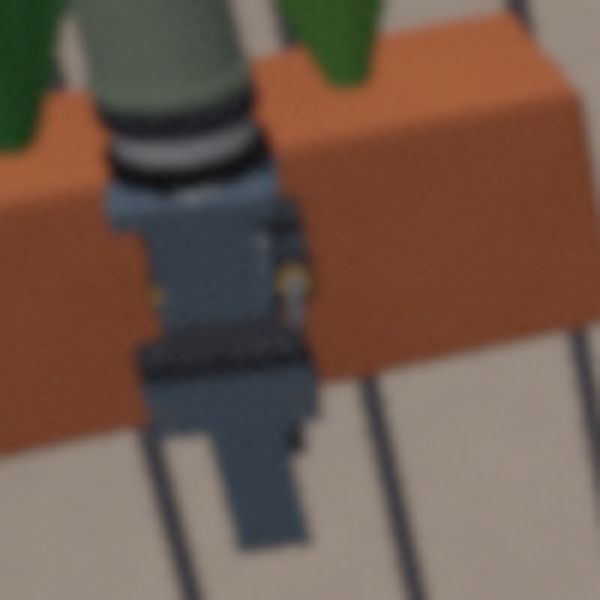

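```bash
python3 - <<'E'
from h import *
import pickle
ds=pickle.load(open("side0.pkl","rb"));cs=cam(ds)
j=np.array([.225,.974]); 
for off in (46,59):
  for z in (180,190,200,210,220): print(off,z,proj(cs,[(128.6-j[0]*off,559.9-j[1]*off,z)]).round(1))
E
```

```text
46 180 [[ 98.9 160.3]]
46 190 [[ 98.1 157.3]]
46 200 [[ 97.4 154.4]]
46 210 [[ 96.7 151.4]]
46 220 [[ 95.9 148.4]]
59 180 [[ 98.9 162.4]]
59 190 [[ 98.2 159.5]]
59 200 [[ 97.5 156.5]]
59 210 [[ 96.7 153.5]]
59 220 [[ 96.  150.5]]
```

Three independent measurements agree that the fingertips sit about 35 mm higher than the documented offset. These are the side view at the start, the pad spacing in the wrist view, and this empty close. So the tips are near the reported z + 25, not z − 11. I reopen and go lower in steps, watching the force.

>>> {"name": "arm_command", "arguments": {
  "series": [0,0,0,0,0,0,0,0,0,0,0,0,0,0,0,0,0,0,0,0,0,0,0,0,0,0,0,0,0,0,0,0,0,0,0,0,0,0,0,0,0,0,0,0,0,0,0,0,0,0,0,0,0,0,0,0,0,0,0,0,0,0,0,0,0,0,0,0,0,0,0,0,0,0,0,0,0,0],
  "hand": 1
}}

```text
time_s: 5.5
ee_pos: [622.8, 165.6, 34.0]
ee_rot: [180.0, 0.0, 176.8]
force: [0.0, 0.7, 1.1]
gripper_width: 84.3
```

>>> {"name": "arm_command", "arguments": {
  "series": [0,0,-0.02,0,0,0,0,0,-0.02,0,0,0,0,0,-0.01,0,0,0,0,0,0,0,0,0,0,0,0,0,0,0]
}}

```text
time_s: 5.92
ee_pos: [622.3, 165.5, 13.2]
ee_rot: [-180.0, -0.1, 176.8]
force: [0.3, -0.6, 0.5]
gripper_width: 91.2
```

```bash
python3 - <<'E'
from h import *
print(env.state()["ee_pos"],env.state()["force"])
d,c=wrist(); save("w6",d["frame"])
d,c=side(); save("s6",d["frame"],(255,150,355,225),8)
E
```

```text
[622.30226945 165.495789    13.20015121] [ 0.30781069 -0.62029104  0.52802757]
```

View pics/s6.png

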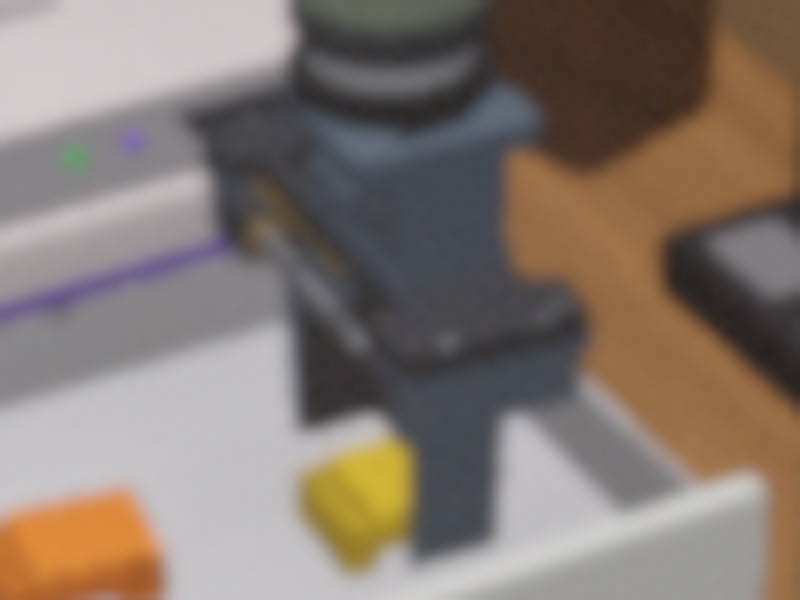

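View pics/w6.png

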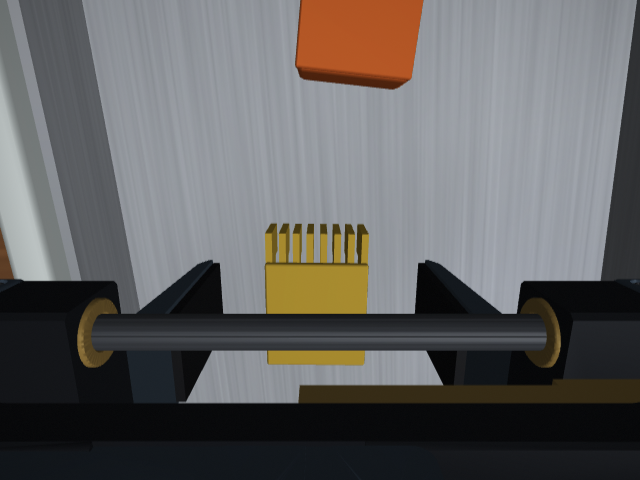

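The side view shows the open fingers straddling the yellow guard with the near tip at raw (312,219). That puts the tip at z≈35 with ee z = 13, so tips are at ee z + 22. I go down another 12 mm and close.

>>> {"name": "arm_command", "arguments": {
  "series": [0,0,-0.015,0,0,0,0,0,-0.015,0,0,0,0,0,0,0,0,0]
}}

```text
time_s: 6.27
ee_pos: [621.7, 165.4, 0.5]
ee_rot: [-180.0, -0.1, 176.8]
force: [0.8, -0.2, 0.2]
gripper_width: 91.1
```

>>> {"name": "arm_command", "arguments": {
  "series": [0,0,0,0,0,0,0,0,0,0,0,0,0,0,0,0,0,0,0,0,0,0,0,0,0,0,0,0,0,0,0,0,0,0,0,0,0,0,0,0,0,0,0,0,0,0,0,0,0,0,0,0,0,0,0,0,0,0,0,0],
  "hand": 0,
  "newtons": 20
}}

```text
time_s: 7.1
ee_pos: [622.8, 165.6, 2.1]
ee_rot: [180.0, 0.0, 176.8]
force: [0.8, -0.9, 0.5]
gripper_width: 46.0
```

>>> {"name": "arm_command", "arguments": {
  "series": [0,0,0.02,0,0,0,0,0,0.04,0,0,0,0,0,0.06,0,0,0,0,0,0.06,0,0,0,0,0,0.06,0,0,0,0,0,0.06,0,0,0,0.006,-0.035,0,0,0,0.022,0.012,-0.07,0,0,0,0.022,0.012,-0.07,0,0,0,0.022,0.012,-0.07,0,0,0,0.022,0.012,-0.07,0,0,0,0.022,0.012,-0.07,0,0,0,0.022,0.012,-0.07,0,0,0,0.022,0.012,-0.07,0,0,0,0.022,0.012,-0.07,0,0,0,0.022,0.006,-0.03,0,0,0,0,0,0,0,0,0,0,0,0,0,0,0,0]
}}

```text
time_s: 8.6
ee_pos: [665.8, -84.0, 122.1]
ee_rot: [179.9, -0.0, -174.4]
force: [-0.2, 0.4, -0.1]
gripper_width: 46.2
```

```bash
python3 - <<'E'
from h import *
s=env.state();print(s["ee_pos"],s["ee_rot"],s["gripper_width"],s["force"])
d,c=wrist(); save("w7",d["frame"])
d,c=side(); save("s7",d["frame"],(250,100,450,310),2.8)
E
```

```text
[665.75317534 -83.99081336 122.06686773] [ 1.79929900e+02 -9.36174416e-03 -1.74395442e+02] 46.155212198907584 [-0.22794733  0.38848345 -0.13450243]
```

View pics/w7.png

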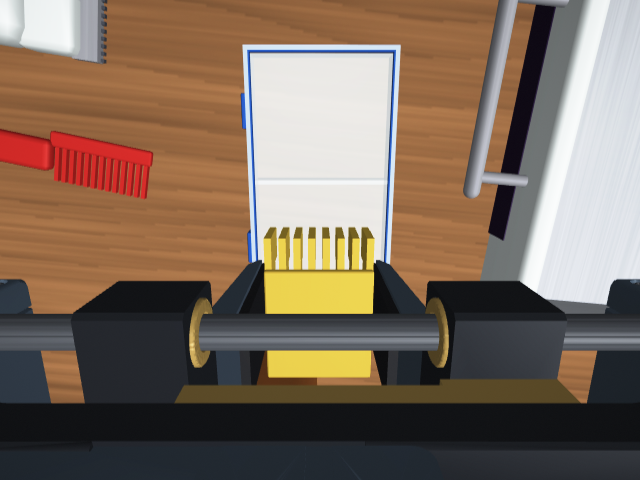

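View pics/s7.png

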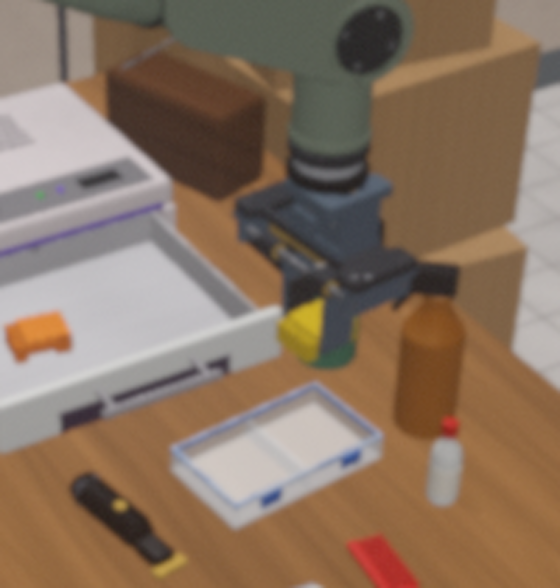

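The wrist view shows the yellow guard held squarely and the case aligned with the jaws. The near end is at (244..399,45) and the divider at row 181.

```bash
python3 - <<'E'
from h import *
d,c=wrist(); print(env.state()["ee_pos"])
P=toplane(c,[(244,45),(399,45),(256,181),(388,181),(249,262),(391,262)],30);print(P.round(1))
a=(P[0]+P[1])/2;b=(P[2]+P[3])/2;print(a,b,np.linalg.norm(a-b))
u=(P[0]-P[1]);print(np.degrees(np.arctan2(u[1],u[0])))
ct=top()[1]
E
```

```text
[665.68303953 -82.59500898 122.08668155]
[[ 539.3 -144.5   30. ]
 [ 528.9  -41.2   30. ]
 [ 628.8 -131.1   30. ]
 [ 619.2  -35.4   30. ]
 [ 691.1 -132.7   30. ]
 [ 680.2  -24.2   30. ]]
[534.0680927  -92.82142269  30.        ] [624.02335488 -83.2490429   30.        ] 90.463139727638
-84.25393622002316
```

>>> {"name": "arm_command", "arguments": {
  "series": [0.0075,0.0075,0,0,0,0,0,0,-0.05,0,0,0,0,0,-0.05,0,0,0,0,0,-0.05,0,0,0,0,0,-0.05,0,0,0,0,0,-0.05,0,0,0,0,0,-0.03,0,0,0,0,0,-0.02,0,0,0,0,0,-0.01,0,0,0,0,0,0,0,0,0,0,0,0,0,0,0,0,0,0,0,0,0]
}}

```text
time_s: 9.8
ee_pos: [669.9, -81.4, -0.8]
ee_rot: [-180.0, 0.1, -174.3]
force: [-0.2, -0.0, -0.6]
gripper_width: 45.8
```

```bash
python3 - <<'E'
from h import *
s=env.state();print(s["ee_pos"],s["ee_rot"],s["gripper_width"],s["force"])
d,c=side(); save("s8",d["frame"],(300,200,400,300),6)
E
```

```text
[669.90354922 -81.44920875  -0.76592962] [-1.79972827e+02  1.30474580e-01 -1.74303415e+02] 45.80512321664635 [-0.23884639 -0.02087574 -0.55514381]
```

View pics/s8.png

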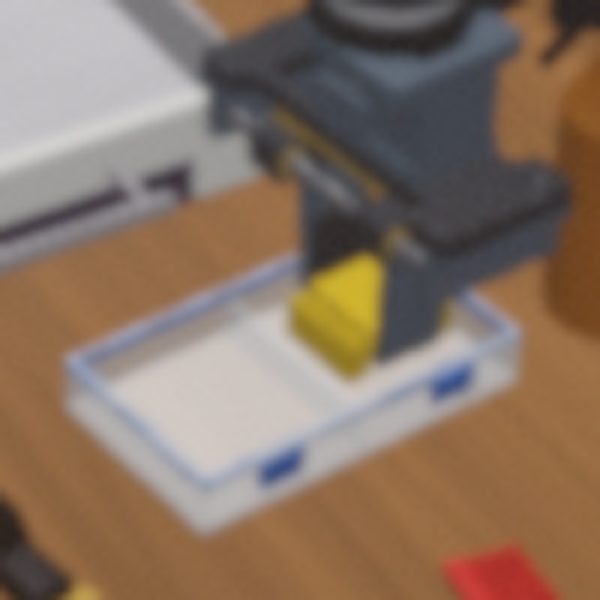

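The side view shows the guard within the far compartment, still above its floor. I lower it 8 mm more, then open part way.

>>> {"name": "arm_command", "arguments": {
  "series": [0,0.0025,-0.01,0,0,0,0,0,-0.01,0,0,0,0,0,0,0,0,0,0,0,0,0,0,0]
}}

```text
time_s: 10.18
ee_pos: [668.6, -80.3, -10.4]
ee_rot: [180.0, -0.0, -174.3]
force: [0.2, 0.4, -0.9]
gripper_width: 46.1
```

>>> {"name": "arm_command", "arguments": {
  "series": [0,0,0,0,0,0,0,0,0,0,0,0,0,0,0,0,0,0,0,0,0,0,0,0],
  "hand": 0.62
}}

```text
time_s: 10.52
ee_pos: [669.1, -80.4, -9.9]
ee_rot: [180.0, 0.0, -174.3]
force: [-0.4, 0.3, 0.4]
gripper_width: 56.4
```

>>> {"name": "arm_command", "arguments": {
  "series": [0,0,0.03,0,0,0,0,0,0.06,0,0,0,0,0,0.06,0,0,0,0,0,0.07,0,0,0,0,0,0.07,0,0,0,0,0,0.06,0,0,0,-0.043,0.068,0,0,0,-0.033,-0.043,0.068,0,0,0,-0.033,-0.043,0.068,0,0,0,-0.033,-0.043,0.068,0,0,0,-0.033,-0.043,0.068,0,0,0,-0.033,-0.043,0.068,0,0,0,-0.033,-0.043,0.068,0,0,0,-0.033,-0.043,0.068,0,0,0,-0.033,-0.043,0.068,0,0,0,-0.033,-0.043,0.068,0,0,0,-0.033,0,0,0,0,0,0,0,0,0,0,0,0,0,0,0,0,0,0,0,0,0,0,0,0],
  "hand": 1
}}

```text
time_s: 12.18
ee_pos: [497.7, 190.9, 130.4]
ee_rot: [180.0, 0.1, 170.8]
force: [-0.2, -1.4, -0.6]
gripper_width: 91.2
```

```bash
python3 - <<'E'
from h import *
s=env.state();print(s["ee_pos"],s["ee_rot"],s["gripper_width"],s["force"])
d,c=wrist(); save("w9",d["frame"]);I=d["frame"]
print("orange",meas(c,mask(I,(5,160,120),(16,255,255),None),43))
d,c=top(); save("t9",d["frame"],(180,150,460,320),2.8)
E
```

```text
[497.71084634 190.8837344  130.42656339] [1.79988134e+02 5.61046002e-02 1.70795316e+02] 91.15050199539445 [-0.21308605 -1.42052841 -0.55790678]
orange (array([495.5, 190.7,  64.1,  45.4,  -9.4]), array([484.6, 192.4]))
```

View pics/w9.png

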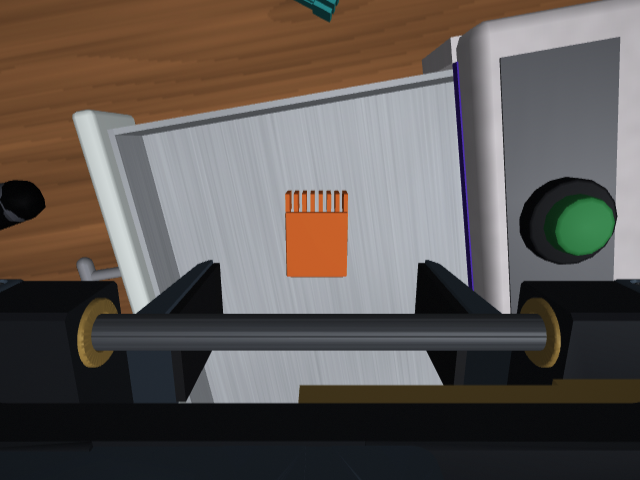

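View pics/t9.png

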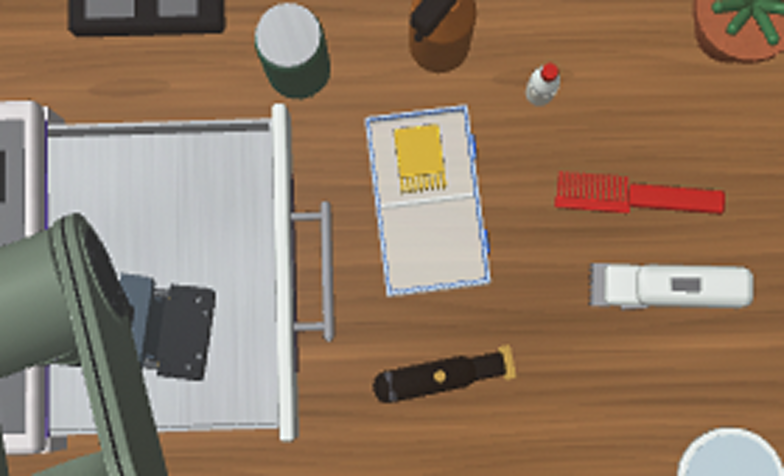

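The top view shows the yellow guard lying flat in the far compartment with the case unmoved. The trimmer has been knocked about 40 mm left, to raw (339,285), so I will remeasure it. The wrist view shows the orange guard aligned at (317,240). To keep the gripper body off the housing I go down 18 mm towards the front, and the jaws will draw the guard across.

>>> {"name": "arm_command", "arguments": {
  "series": [-0.0125,-0.045,0,0,0,0,0,0,-0.05,0,0,0,0,0,-0.05,0,0,0,0,0,-0.05,0,0,0,0,0,-0.04,0,0,0,0,0,0,0,0,0,0,0,0,0,0,0,0,0,0,0,0,0]
}}

```text
time_s: 12.95
ee_pos: [493.0, 173.5, 54.8]
ee_rot: [180.0, 0.1, 170.8]
force: [0.4, -0.6, 0.2]
gripper_width: 91.1
```

```bash
python3 - <<'E'
from h import *
s=env.state();print(s["ee_pos"],s["ee_rot"],s["gripper_width"],s["force"])
d,c=wrist(); save("w10",d["frame"]);I=d["frame"]
print("orange",meas(c,mask(I,(5,160,120),(16,255,255),None),43))
E
```

```text
[492.9640921  173.48388912  54.80931571] [1.79955743e+02 7.95062028e-02 1.70802013e+02] 91.07818946327454 [ 0.38428001 -0.61911268  0.18456304]
orange (array([492.7, 191.1,  56.4,  45.4,  -9.2]), array([491. , 191.3]))
```

View pics/w10.png

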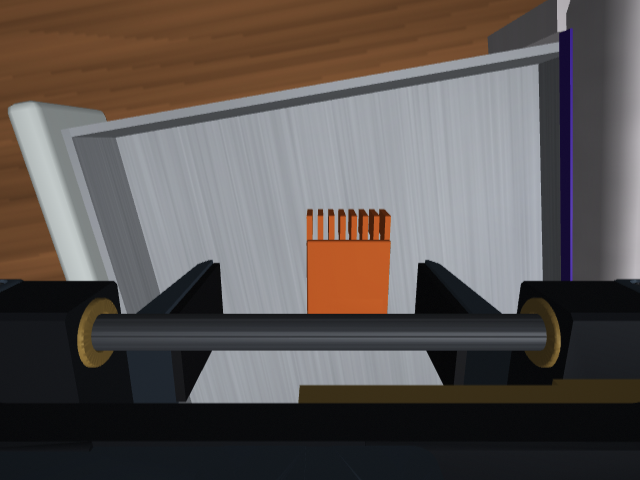

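The wrist view shows the guard's right edge at column 390 and the right pad at 416, so it fits inside the jaws. I go down and close.

>>> {"name": "arm_command", "arguments": {
  "series": [0,0,-0.04,0,0,0,0,0,-0.04,0,0,0,0,0,-0.03,0,0,0,0,0,-0.02,0,0,0,0,0,0,0,0,0,0,0,0,0,0,0]
}}

```text
time_s: 13.5
ee_pos: [492.4, 173.8, 2.5]
ee_rot: [180.0, 0.0, 170.8]
force: [0.4, 0.4, 0.2]
gripper_width: 91.2
```

>>> {"name": "arm_command", "arguments": {
  "series": [0,0,0,0,0,0,0,0,0,0,0,0,0,0,0,0,0,0,0,0,0,0,0,0,0,0,0,0,0,0,0,0,0,0,0,0,0,0,0,0,0,0,0,0,0,0,0,0,0,0,0,0,0,0,0,0,0,0,0,0],
  "hand": 0
}}

```text
time_s: 14.33
ee_pos: [492.0, 173.6, 2.0]
ee_rot: [180.0, 0.0, 170.8]
force: [0.1, 0.2, 1.1]
gripper_width: 46.1
```

>>> {"name": "arm_command", "arguments": {
  "series": [0,0,0.02,0,0,0,0,0,0.04,0,0,0,0,0,0.06,0,0,0,0,0,0.06,0,0,0,0,0,0.06,0,0,0,0,0,0.06,0,0,0,0.02,-0.06,0,0,0,0.03,0.02,-0.06,0,0,0,0.03,0.02,-0.06,0,0,0,0.03,0.02,-0.06,0,0,0,0.03,0.02,-0.06,0,0,0,0.03,0.02,-0.06,0,0,0,0.03,0.02,-0.06,0,0,0,0.03,0.02,-0.06,0,0,0,0.03,0.02,-0.06,0,0,0,0.03,0.02,-0.06,0,0,0,0.03,0.0175,-0.055,0,0,0,0.03,0,0,0,0,0,0,0,0,0,0,0,0,0,0,0,0,0,0]
}}

```text
time_s: 16.0
ee_pos: [578.4, -88.0, 122.0]
ee_rot: [180.0, -0.0, -174.3]
force: [-0.0, -0.5, -0.4]
gripper_width: 46.1
```

```bash
python3 - <<'E'
from h import *
s=env.state();print(s["ee_pos"],s["ee_rot"],s["gripper_width"],s["force"])
d,c=wrist(); save("w11",d["frame"]);I=d["frame"]
P=toplane(c,[(244,45),(399,45)],30)
E
```

```text
[578.40575706 -87.96241513 122.00446445] [ 1.79958316e+02 -4.32991188e-02 -1.74338241e+02] 46.14452775743336 [-0.04913508 -0.537829   -0.42869027]
```

View pics/w11.png

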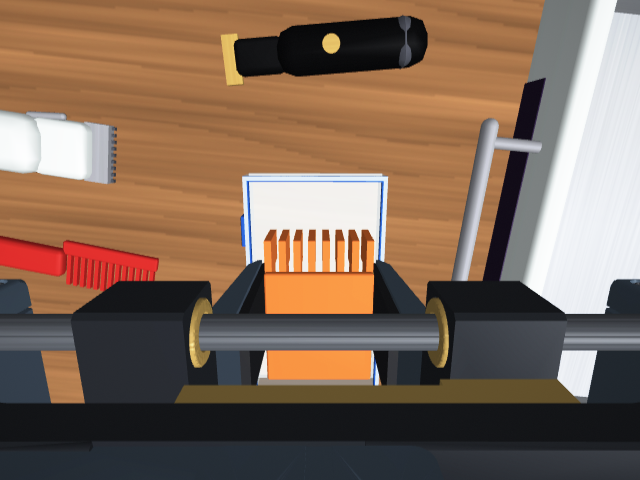

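The wrist view shows the orange guard centred over the near compartment, with the rim spanning columns 243 to 387.

>>> {"name": "arm_command", "arguments": {
  "series": [0.002,0,-0.05,0,0,0,0,0,-0.05,0,0,0,0,0,-0.05,0,0,0,0,0,-0.05,0,0,0,0,0,-0.05,0,0,0,0,0,-0.03,0,0,0,0,0,-0.02,0,0,0,0,0,-0.02,0,0,0,0,0,-0.01,0,0,0,0,0,0,0,0,0,0,0,0,0,0,0]
}}

```text
time_s: 16.97
ee_pos: [580.2, -88.3, -9.5]
ee_rot: [-180.0, 0.1, -174.3]
force: [0.1, 0.2, 0.2]
gripper_width: 45.9
```

>>> {"name": "arm_command", "arguments": {
  "series": [0,0,0,0,0,0,0,0,0,0,0,0,0,0,0,0,0,0,0,0,0,0,0,0],
  "hand": 0.62
}}

```text
time_s: 17.3
ee_pos: [580.0, -88.5, -9.6]
ee_rot: [-180.0, 0.0, -174.3]
force: [0.5, -1.0, 0.8]
gripper_width: 56.3
```

>>> {"name": "arm_command", "arguments": {
  "series": [0,0,0.02,0,0,0,0,0,0.05,0,0,0,0,0,0.08,0,0,0,0,0,0.1,0,0,0,0,0,0.1,0,0,0,0,0,0.1,0,0,0,0,0.05,0,0,0,0,0,0.1,0,0,0,0,0,0.1,0,0,0,0,0,0.1,0,0,0,0,0,0.1,0,0,0,0,0,0.05,0,0,0,0,0,0,0,0,0,0,0,0,0,0,0,0],
  "hand": 1
}}

```text
time_s: 18.47
ee_pos: [579.5, 112.4, 170.5]
ee_rot: [-180.0, 0.0, -174.2]
force: [-0.1, -1.2, -0.3]
gripper_width: 91.2
```

```bash
python3 - <<'E'
from h import *
s=env.state();print(s["ee_pos"],s["ee_rot"],s["gripper_width"],s["force"])
d,c=top(); save("t12",d["frame"],(180,150,460,320),2.8);I=d["frame"]
print("comb",meas(c,mask(I,(0,160,90),(6,255,255),(370,200,445,235)),8))
m=mask(I,(0,0,150),(180,60,255),(385,240,455,265));print("clip",meas(c,m,38))
m=mask(I,(0,0,0),(180,255,60),(305,270,385,300));print("trim",meas(c,m,25))
E
```

```text
[579.54769416 112.44135119 170.45026329] [-1.79974010e+02  2.13325030e-02 -1.74165136e+02] 91.24539311620035 [-0.11504188 -1.2352497  -0.27484223]
comb (array([ 625.2, -306.5,  174.4,   38.4,   84.5]), array([ 626.3, -298.7]))
clip (array([ 527.9, -329.7,  157.9,   42.4,   87.6]), array([ 528.4, -325.9]))
trim (array([ 445.6, -100.6,  114.4,   30.1,  -79.8]), array([445.4, -98.9]))
```

View pics/t12.png

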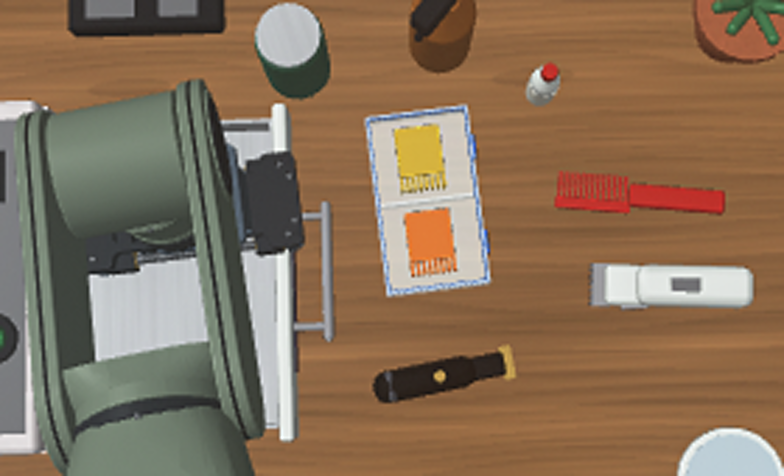

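Both guards sit flat, one in each compartment, and the case has not moved. The trimmer now runs from crop (373,388) to (515,362). I work out its centre and its path.

```bash
python3 - <<'E'
from h import *
d,c=top()
P=toplane(c,np.array([(373,388),(515,362),(440,376)])/2.8+[180,150],18);print(P.round(1),(P[0]+P[1])/2);u=P[1]-P[0];print(np.degrees(np.arctan2(u[1],u[0])),np.linalg.norm(u))
E
```

```text
[[ 433.   -25.9   18. ]
 [ 455.2 -170.8   18. ]
 [ 443.2  -94.2   18. ]] [444.12434846 -98.32310795  18.        ]
-81.29545825969666 146.61944977412054
```

>>> {"name": "arm_command", "arguments": {
  "series": [-0.024,-0.0375,-0.007,0,0,-0.138,-0.024,-0.0375,-0.007,0,0,-0.138,-0.024,-0.0375,-0.007,0,0,-0.138,-0.024,-0.0375,-0.007,0,0,-0.138,-0.024,-0.0375,-0.007,0,0,-0.138,-0.024,-0.0375,-0.007,0,0,-0.138,-0.024,-0.0375,-0.007,0,0,-0.138,-0.024,-0.0375,-0.007,0,0,-0.138,-0.024,-0.0375,-0.007,0,0,-0.138,-0.024,-0.0375,-0.007,0,0,-0.138,-0.024,-0.0375,-0.007,0,0,-0.138,-0.024,-0.0375,-0.007,0,0,-0.138,-0.024,-0.0375,-0.007,0,0,-0.138,-0.024,-0.0375,-0.007,0,0,-0.138,0,0,0,0,0,0,0,0,0,0,0,0,0,0,0,0,0,0,0,0,0,0,0,0]
}}

```text
time_s: 20.07
ee_pos: [445.9, -98.3, 131.1]
ee_rot: [179.9, 0.0, 98.8]
force: [-0.1, -0.4, -1.0]
gripper_width: 91.4
```

```bash
python3 - <<'E'
from h import *
s=env.state();print(s["ee_pos"],s["ee_rot"],s["gripper_width"],s["force"])
d,c=wrist(); save("w13",d["frame"])
E
```

```text
[445.86859849 -98.34857837 131.07328086] [1.79946926e+02 6.86566584e-03 9.88055853e+01] 91.37325697043268 [-0.08440027 -0.41991192 -1.04080044]
```

View pics/w13.png

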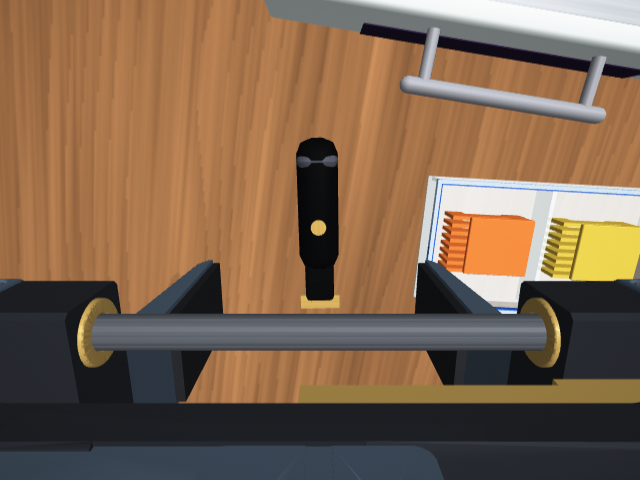

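```bash
python3 - <<'E'
from h import *
d,c=wrist();P=toplane(c,[(317,138),(320,305),(318,228)],18);print(P.round(1),(P[0]+P[1])/2,np.linalg.norm(P[1]-P[0]), env.state()["ee_pos"])
E
```

```text
[[ 434.1  -25.8   18. ]
 [ 457.5 -160.9   18. ]
 [ 445.6  -94.9   18. ]] [445.84726405 -93.32596693  18.        ] 137.12651751924457 [445.8074415  -98.02710856 130.92880025]
```

The wrist view shows the trimmer centred at column 318 and parallel to the jaws. I go down and grip.

>>> {"name": "arm_command", "arguments": {
  "series": [0,0.005,-0.05,0,0,0,0,0,-0.05,0,0,0,0,0,-0.06,0,0,0,0,0,-0.06,0,0,0,0,0,-0.06,0,0,0,0,0,-0.04,0,0,0,0,0,-0.03,0,0,0,0,0,-0.015,0,0,0,0,0,0,0,0,0,0,0,0,0,0,0]
}}

```text
time_s: 21.0
ee_pos: [445.8, -96.2, -15.0]
ee_rot: [180.0, 0.0, 98.8]
force: [-0.9, -0.2, 0.0]
gripper_width: 91.0
```

>>> {"name": "arm_command", "arguments": {
  "series": [0,0,0,0,0,0,0,0,0,0,0,0,0,0,0,0,0,0,0,0,0,0,0,0,0,0,0,0,0,0,0,0,0,0,0,0,0,0,0,0,0,0,0,0,0,0,0,0,0,0,0,0,0,0,0,0,0,0,0,0,0,0,0,0,0,0,0,0,0,0,0,0],
  "hand": 0,
  "newtons": 30
}}

```text
time_s: 22.0
ee_pos: [445.3, -96.4, -15.3]
ee_rot: [180.0, 0.0, 98.8]
force: [-0.4, 0.0, -0.4]
gripper_width: 32.1
```

>>> {"name": "arm_command", "arguments": {
  "series": [0,0,0.02,0,0,0,0,0,0.05,0,0,0,0,0,0.06,0,0,0,0,0,0.07,0,0,0,0,0,0.07,0,0,0,0,0,0.06,0,0,0,0.004,0.067,0,0,0,-0.02,0.004,0.067,0,0,0,-0.02,0.004,0.067,0,0,0,-0.02,0.004,0.067,0,0,0,-0.02,0.004,0.067,0,0,0,-0.02,0.004,0.067,0,0,0,-0.02,0.004,0.067,0,0,0,-0.02,0.004,0.067,0,0,0,-0.02,0.004,0.067,0,0,0,-0.02,0.004,0.067,0,0,0,-0.02,0,0,0,0,0,0,0,0,0,0,0,0,0,0,0,0,0,0,0,0,0,0,0,0]
}}

```text
time_s: 23.67
ee_pos: [461.0, 170.7, 116.8]
ee_rot: [-180.0, 0.0, 89.7]
force: [-0.7, -0.7, -1.0]
gripper_width: 31.9
```

```bash
python3 - <<'E'
from h import *
s=env.state();print(s["ee_pos"],s["ee_rot"],s["gripper_width"],s["force"])
d,c=wrist(); save("w14",d["frame"])
d,c=side(); save("s14",d["frame"],(150,80,400,280),3)
E
```

```text
[460.95288446 170.70961731 116.80466774] [-1.79974820e+02  3.03780258e-02  8.97131892e+01] 31.893470156317985 [-0.69736142 -0.67671613 -1.01499879]
```

View pics/w14.png

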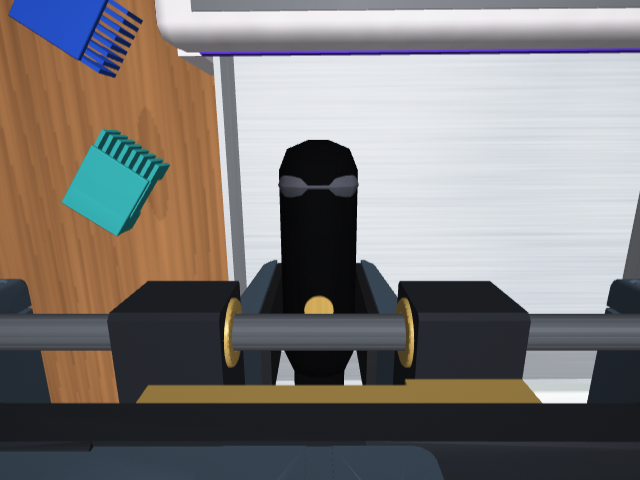

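View pics/s14.png

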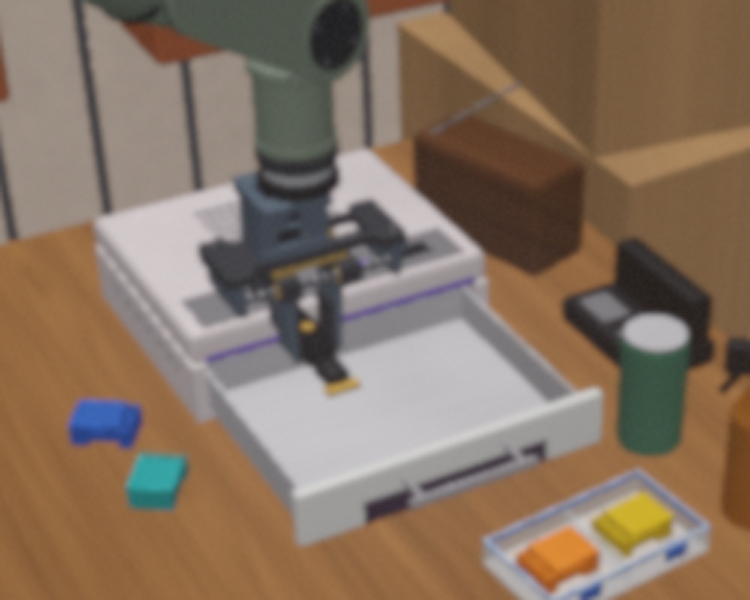

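The wrist and side views show the trimmer held level over the drawer's left part, at wrist column 318. I lower and release it.

>>> {"name": "arm_command", "arguments": {
  "series": [0,0,-0.05,0,0,0,0,0,-0.06,0,0,0,0,0,-0.06,0,0,0,0,0,-0.05,0,0,0,0,0,-0.03,0,0,0,0,0,-0.02,0,0,0,0,0,-0.012,0,0,0,0,0,0,0,0,0,0,0,0,0,0,0]
}}

```text
time_s: 24.52
ee_pos: [461.9, 171.6, 4.5]
ee_rot: [179.9, -0.0, 89.7]
force: [0.6, 0.0, -1.4]
gripper_width: 32.1
```

>>> {"name": "arm_command", "arguments": {
  "series": [0,0,0,0,0,0,0,0,0,0,0,0,0,0,0,0,0,0,0,0,0,0,0,0],
  "hand": 0.55
}}

```text
time_s: 24.85
ee_pos: [461.8, 171.8, 4.6]
ee_rot: [179.9, -0.0, 89.8]
force: [-0.2, 0.3, 0.3]
gripper_width: 50.1
```

>>> {"name": "arm_command", "arguments": {
  "series": [0,0,0.02,0,0,0,0,0,0.05,0,0,0,0,0,0.08,0,0,0,0,0,0.08,0,0,0,0,0,0.08,0,0,0,0,0,0,0,0,0]
}}

```text
time_s: 25.35
ee_pos: [465.5, 173.1, 134.8]
ee_rot: [179.3, -0.3, 89.8]
force: [0.7, 1.5, 0.1]
gripper_width: 50.4
```

```bash
python3 - <<'E'
from h import *
s=env.state();print(s["ee_pos"],s["ee_rot"],s["gripper_width"],s["force"])
d,c=wrist(); save("w15",d["frame"])
d,c=top(); save("t15",d["frame"],(180,150,460,320),2.8)
E
```

```text
[465.47070578 173.13343288 134.83079311] [179.26632736  -0.26061632  89.75643197] 50.42718612656823 [0.72356316 1.54033977 0.07349154]
```

View pics/w15.png

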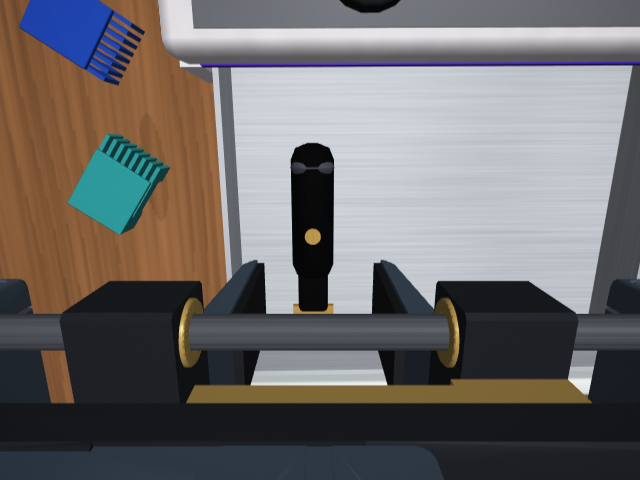

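View pics/t15.png

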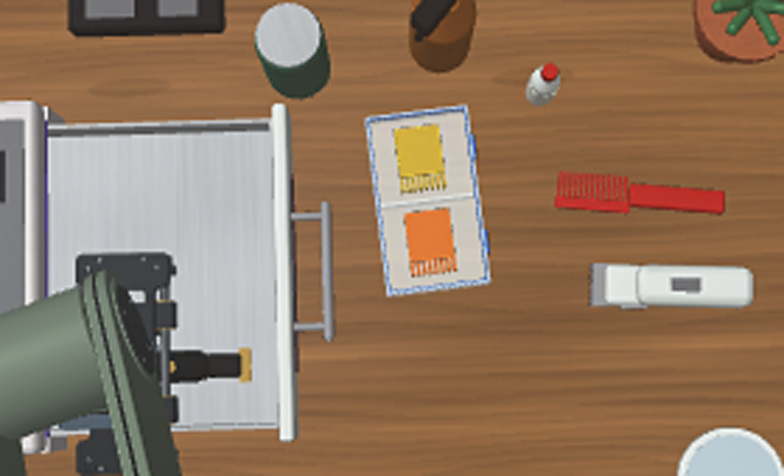

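The wrist and top views show the trimmer flat on the drawer floor (wrist column 312). The clipper is next.

>>> {"name": "arm_command", "arguments": {
  "series": [0.0055,-0.042,0,0,0,-0.003,0.011,-0.084,0,0,0,-0.003,0.011,-0.084,0,0,0,-0.003,0.011,-0.084,0,0,0,-0.003,0.011,-0.084,0,0,0,-0.003,0.011,-0.084,0,0,0,-0.003,0.011,-0.084,0,0,0,-0.003,0.011,-0.084,0,0,0,-0.003,0.011,-0.084,0,0,0,-0.003,0.011,-0.084,0,0,0,-0.003,0.011,-0.084,0,0,0,-0.003,0.011,-0.084,0,0,0,-0.003,0.011,-0.084,0,0,0,-0.003,0.011,-0.084,0,0,0,-0.003,0.011,-0.084,0,0,0,-0.003,0.0055,-0.042,0,0,0,0,0,0,0,0,0,0,0,0,0,0,0,0,0,0,0,0,0,0,0,0,0,0,0,0],
  "hand": 1
}}

```text
time_s: 27.12
ee_pos: [526.9, -330.8, 127.4]
ee_rot: [-179.9, -0.1, 87.8]
force: [0.0, -0.1, -0.8]
gripper_width: 91.1
```

```bash
python3 - <<'E'
from h import *
s=env.state();print(s["ee_pos"],s["ee_rot"],s["gripper_width"],s["force"])
d,c=wrist(); save("w16",d["frame"])
E
```

```text
[ 526.86430822 -330.8405909   127.42145571] [-1.79922582e+02 -7.05898411e-02  8.77919522e+01] 91.1454283211612 [ 0.0314918  -0.05223222 -0.79483222]
```

View pics/w16.png

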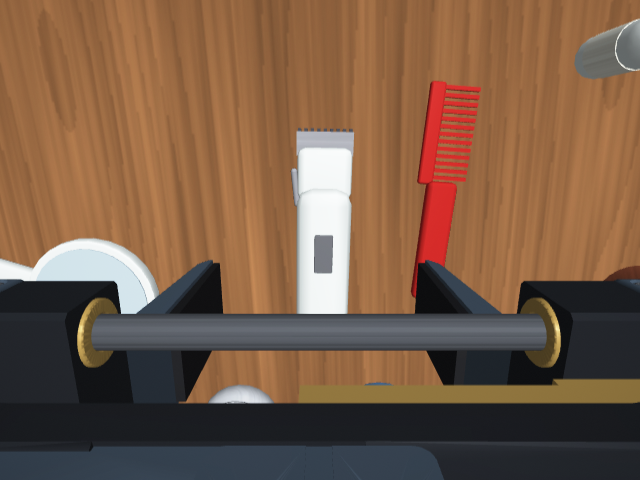

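```bash
python3 - <<'E'
from h import *
d,c=wrist();
print("blade/body @", toplane(c,[(325,129),(325,149)],20).round(1))
print("sides z38",toplane(c,[(298,250),(350,250),(324,254)],38).round(1))
print("mirror",toplane(c,[(158,290)],8).round(1),"comb",toplane(c,[(413,290),(425,190),(456,190)],10).round(1))
I=d["frame"];m=mask(I,(0,0,190),(180,40,255),(280,140,370,312));print(meas(c,m,36))
E
```

```text
blade/body @ [[ 535.2 -251.2   20. ]
 [ 534.7 -265.7   20. ]]
sides z38 [[ 511.5 -338.8   38. ]
 [ 550.8 -340.3   38. ]
 [ 531.1 -342.7   38. ]]
mirror [[ 387.5 -378.2    8. ]] comb [[ 605.9 -385.8   10. ]
 [ 613.6 -300.8   10. ]
 [ 638.3 -301.8   10. ]]
(array([ 531.8, -324.7,  131.4,   39.2,   87.7]), array([ 532.2, -308.9]))
```

The wrist view shows the clipper at column 324, with its blade tip at row 129, and the comb and mirror clear of the fingers. I shift +4.5 mm in x and −2.5 mm in y, go down and grip.

>>> {"name": "arm_command", "arguments": {
  "series": [0.011,-0.006,0,0,0,0,0,0,-0.05,0,0,0,0,0,-0.06,0,0,0,0,0,-0.06,0,0,0,0,0,-0.06,0,0,0,0,0,-0.05,0,0,0,0,0,-0.03,0,0,0,0,0,-0.02,0,0,0,0,0,-0.02,0,0,0,0,0,0,0,0,0,0,0,0,0,0,0]
}}

```text
time_s: 28.13
ee_pos: [532.2, -335.0, -11.5]
ee_rot: [179.9, 0.0, 87.7]
force: [0.3, -0.0, 0.1]
gripper_width: 91.8
```

>>> {"name": "arm_command", "arguments": {
  "series": [0,0,0,0,0,0,0,0,0,0,0,0,0,0,0,0,0,0,0,0,0,0,0,0,0,0,0,0,0,0,0,0,0,0,0,0,0,0,0,0,0,0,0,0,0,0,0,0,0,0,0,0,0,0,0,0,0,0,0,0],
  "hand": 0,
  "newtons": 35
}}

```text
time_s: 28.97
ee_pos: [531.2, -334.7, -12.0]
ee_rot: [-179.9, -0.0, 87.7]
force: [-1.5, -0.0, 1.9]
gripper_width: 41.6
```

>>> {"name": "arm_command", "arguments": {
  "series": [0,0,0.02,0,0,0,0,0,0.05,0,0,0,0,0,0.07,0,0,0,0,0,0.07,0,0,0,0,0,0.07,0,0,0,0,0,0.06,0,0,0,0.003,0.04,0,0,0,0.003,0.003,0.08,0,0,0,0.003,0.003,0.08,0,0,0,0.003,0.003,0.08,0,0,0,0.003,0.003,0.08,0,0,0,0.003,0.003,0.08,0,0,0,0.003,0.003,0.08,0,0,0,0.003,0.003,0.08,0,0,0,0.003,0.003,0.08,0,0,0,0.003,0.003,0.04,0,0,0,0.003,0,0,0,0,0,0]
}}

```text
time_s: 30.38
ee_pos: [542.5, -42.4, 122.8]
ee_rot: [-179.9, -0.1, 89.3]
force: [-0.5, -0.8, -3.8]
gripper_width: 42.0
```

>>> {"name": "arm_command", "arguments": {
  "series": [0.003,0.04,0,0,0,0.003,0.003,0.08,0,0,0,0.003,0.003,0.08,0,0,0,0.003,0.003,0.08,0,0,0,0.003,0.003,0.08,0,0,0,0.003,0.003,0.08,0,0,0,0.003,0.003,0.08,0,0,0,0.003,0.002,0.02,0,0,0,0,0,0,0,0,0,0,0,0,0,0,0,0,0,0,0,0,0,0]
}}

```text
time_s: 31.3
ee_pos: [552.4, 167.7, 123.4]
ee_rot: [-179.9, 0.1, 90.0]
force: [-0.3, -0.6, -3.5]
gripper_width: 41.7
```

```bash
python3 - <<'E'
from h import *
s=env.state();print(s["ee_pos"],s["ee_rot"],s["gripper_width"],s["force"])
d,c=wrist(); save("w17",d["frame"])
d,c=side(); save("s17",d["frame"],(150,80,400,280),3)
E
```

```text
[552.44523307 167.74906702 123.41954152] [-1.79929598e+02  6.52420626e-02  8.99700827e+01] 41.69027240218333 [-0.308405   -0.60307335 -3.51194893]
```

View pics/w17.png

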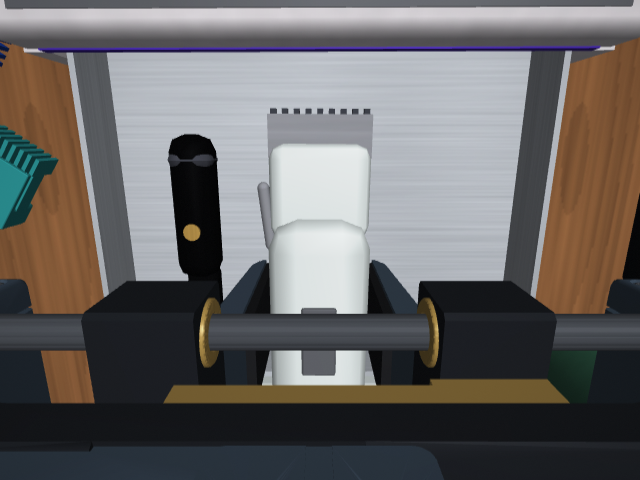

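View pics/s17.png

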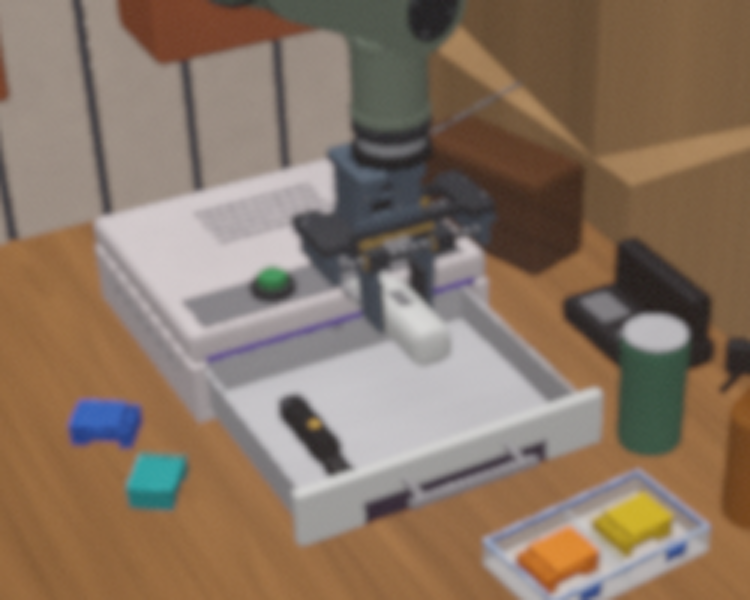

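The clipper is held level over the middle of the drawer, at wrist column 320, well clear of the trimmer at column 195. I lower and release it.

>>> {"name": "arm_command", "arguments": {
  "series": [0,0.008,-0.05,0,0,0,0,0,-0.06,0,0,0,0,0,-0.06,0,0,0,0,0,-0.05,0,0,0,0,0,-0.04,0,0,0,0,0,-0.02,0,0,0,0,0,-0.013,0,0,0,0,0,0,0,0,0,0,0,0,0,0,0]
}}

```text
time_s: 32.15
ee_pos: [553.6, 172.2, 7.5]
ee_rot: [179.9, -0.0, 90.0]
force: [-0.7, -0.4, -2.7]
gripper_width: 42.1
```

>>> {"name": "arm_command", "arguments": {
  "series": [0,0,0,0,0,0,0,0,0,0,0,0,0,0,0,0,0,0,0,0,0,0,0,0],
  "hand": 0.65
}}

```text
time_s: 32.48
ee_pos: [553.6, 172.7, 7.8]
ee_rot: [179.9, -0.0, 90.0]
force: [0.4, 0.9, 0.6]
gripper_width: 58.8
```

>>> {"name": "arm_command", "arguments": {
  "series": [0,0,0.02,0,0,0,0,0,0.05,0,0,0,0,0,0.08,0,0,0,0,0,0.08,0,0,0,0,0,0.08,0,0,0,0,0,0,0,0,0]
}}

```text
time_s: 32.98
ee_pos: [557.2, 173.8, 138.6]
ee_rot: [179.2, -0.2, 90.0]
force: [0.7, -0.1, -0.3]
gripper_width: 59.5
```

```bash
python3 - <<'E'
from h import *
s=env.state();print(s["ee_pos"],s["ee_rot"],s["gripper_width"],s["force"])
d,c=wrist(); save("w18",d["frame"])
d,c=top(); save("t18",d["frame"],(180,150,460,320),2.8);I=d["frame"]
m=mask(I,(0,160,90),(6,255,255),(370,190,445,245));print("comb",meas(c,m,8),cv2.boundingRect(big(m)))
E
```

```text
[557.22114958 173.77249476 138.57292463] [179.21239088  -0.23197104  90.02836557] 59.45786101851857 [ 0.66164987 -0.07480868 -0.34817576]
comb (array([ 625.2, -306.5,  174.4,   38.4,   84.5]), array([ 626.4, -297.9])) (378, 211, 61, 15)
```

View pics/w18.png

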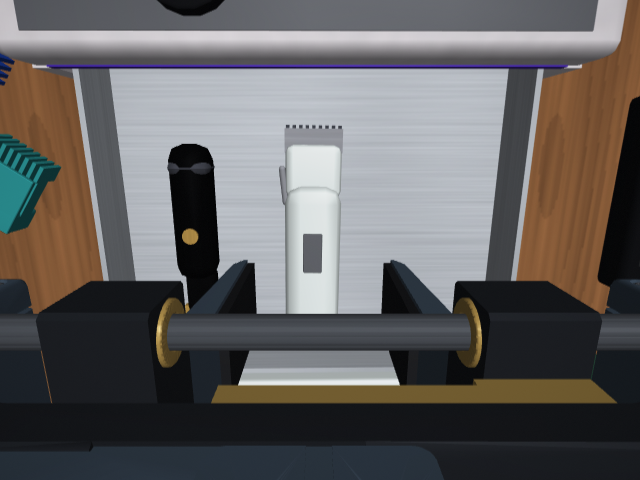

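The clipper lies flat at wrist column 313, clear of the trimmer. The comb is next.

>>> {"name": "arm_command", "arguments": {
  "series": [0.006,-0.04,0,0,0,-0.008,0.011,-0.08,0,0,0,-0.008,0.011,-0.08,0,0,0,-0.008,0.011,-0.08,0,0,0,-0.008,0.011,-0.08,0,0,0,-0.008,0.011,-0.08,0,0,0,-0.008,0.011,-0.08,0,0,0,-0.008,0.011,-0.08,0,0,0,-0.008,0.011,-0.08,0,0,0,-0.008,0.011,-0.08,0,0,0,-0.008,0.011,-0.08,0,0,0,-0.008,0.011,-0.08,0,0,0,-0.008,0.011,-0.08,0,0,0,-0.008,0.011,-0.08,0,0,0,-0.008,0.011,-0.08,0,0,0,-0.008,0.006,-0.047,0,0,0,0,0,0,0,0,0,0,0,0,0,0,0,0,0,0,0,0,0,0,0,0,0,0,0,0],
  "hand": 0.8
}}

```text
time_s: 34.75
ee_pos: [619.0, -308.8, 130.3]
ee_rot: [-179.9, -0.1, 84.7]
force: [1.0, 0.2, -0.8]
gripper_width: 72.5
```

```bash
python3 - <<'E'
from h import *
s=env.state();print(s["ee_pos"],s["ee_rot"],s["gripper_width"],s["force"])
d,c=wrist(); save("w19",d["frame"]);I=d["frame"]
m=mask(I,(0,160,60),(6,255,255),(150,0,500,312));r=cv2.boundingRect(big(m));print(r)
for row in (240,260,280,300):
    xs=np.flatnonzero(m[row]); print(row,toplane(c,[(xs.min(),row),(xs.max(),row)],12).round(1).tolist())
print(toplane(c,[(r[0]+r[2]/2,r[1])],6))
E
```

```text
[ 618.98867481 -308.7613324   130.27238556] [-1.79926751e+02 -5.94317820e-02  8.46928746e+01] 72.51048875585643 [ 0.95898664  0.21010526 -0.84631874]
(304, 117, 50, 195)
240 [[613.1, -316.1, 12.0], [636.1, -318.3, 12.0]]
260 [[611.4, -333.3, 12.0], [634.7, -335.5, 12.0]]
280 [[609.7, -351.0, 12.0], [632.5, -353.1, 12.0]]
300 [[607.9, -369.2, 12.0], [630.2, -371.3, 12.0]]
[[ 635.56130997 -220.47326554    6.        ]]
```

View pics/w19.png

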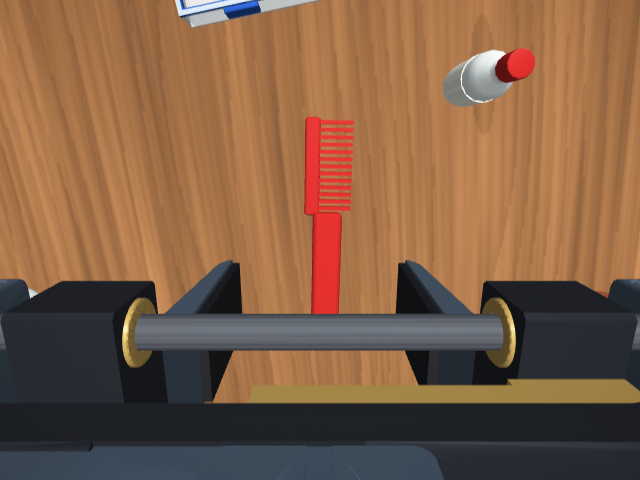

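The wrist view shows the comb handle at column 327 and the teeth starting at row 213. I shift +6 mm in x and go down.

>>> {"name": "arm_command", "arguments": {
  "series": [0.0155,-0.003,0,0,0,0,0,0,-0.06,0,0,0,0,0,-0.06,0,0,0,0,0,-0.06,0,0,0,0,0,-0.06,0,0,0,0,0,-0.05,0,0,0,0,0,-0.03,0,0,0,0,0,-0.02,0,0,0,0,0,-0.02,0,0,0,0,0,0,0,0,0,0,0,0,0,0,0]
}}

```text
time_s: 35.72
ee_pos: [626.1, -311.7, -12.7]
ee_rot: [179.9, 0.0, 84.6]
force: [0.3, 0.2, 0.1]
gripper_width: 73.0
```

>>> {"name": "arm_command", "arguments": {
  "series": [0,0,-0.005,0,0,0,0,0,-0.004,0,0,0,0,0,0,0,0,0,0,0,0,0,0,0]
}}

```text
time_s: 36.05
ee_pos: [625.7, -311.7, -16.4]
ee_rot: [180.0, 0.0, 84.6]
force: [0.4, -0.8, -0.0]
gripper_width: 73.0
```

```bash
python3 - <<'E'
from h import *
s=env.state();print(s["ee_pos"],s["force"])
d,c=side(); save("s19",d["frame"],(340,220,460,340),6)
for z in (0,3,6,9):print(z,((proj(c,[(625-36,-310,z),(641-36,-310,z)])-[340,220])*6).round(0).tolist())
d,c=wrist(); save("w19b",d["frame"])
E
```

```text
[ 625.68988022 -311.71584598  -16.39491641] [ 0.42073008 -0.8051046  -0.04764332]
0 [[269.0, 604.0], [300.0, 591.0]]
3 [[270.0, 599.0], [301.0, 586.0]]
6 [[270.0, 594.0], [301.0, 581.0]]
9 [[271.0, 589.0], [302.0, 575.0]]
```

View pics/s19.png

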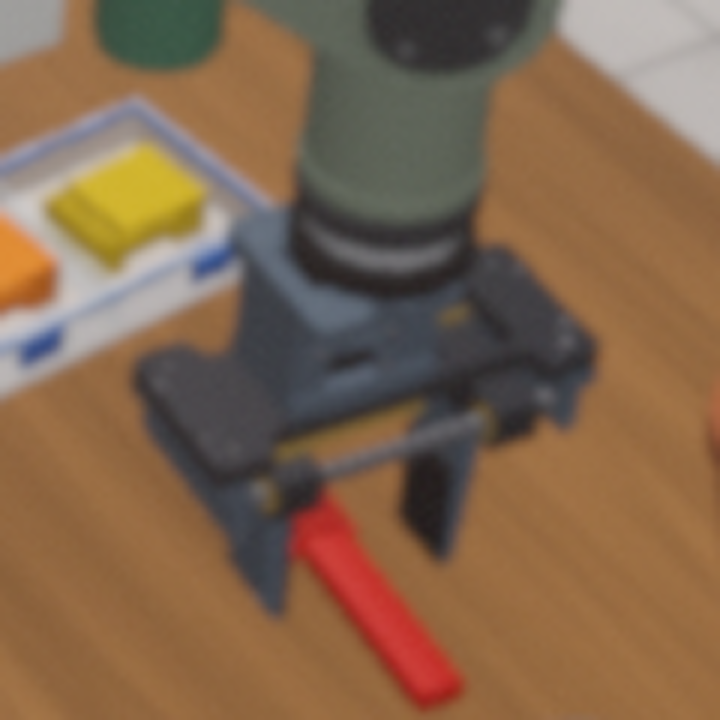

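View pics/w19b.png

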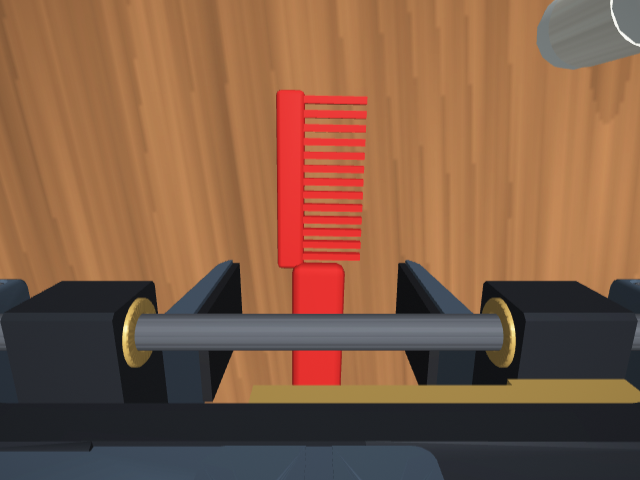

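The wrist view shows the pads level with the start of the teeth at row 263. I shift 4 mm along the handle, lower 2 mm and grip.

>>> {"name": "arm_command", "arguments": {
  "series": [-0.001,-0.01,0,0,0,0,0,0,-0.005,0,0,0,0,0,0,0,0,0,0,0,0,0,0,0]
}}

```text
time_s: 36.48
ee_pos: [624.9, -315.6, -19.1]
ee_rot: [-180.0, -0.0, 84.6]
force: [-0.1, 0.4, -0.7]
gripper_width: 73.1
```

>>> {"name": "arm_command", "arguments": {
  "series": [0,0,0,0,0,0,0,0,0,0,0,0,0,0,0,0,0,0,0,0,0,0,0,0,0,0,0,0,0,0,0,0,0,0,0,0,0,0,0,0,0,0,0,0,0,0,0,0,0,0,0,0,0,0,0,0,0,0,0,0],
  "hand": 0,
  "newtons": 30
}}

```text
time_s: 37.32
ee_pos: [625.1, -315.6, -18.8]
ee_rot: [180.0, -0.0, 84.6]
force: [0.3, 0.1, -0.1]
gripper_width: 23.9
```

>>> {"name": "arm_command", "arguments": {
  "series": [0,0,0.02,0,0,0,0,0,0.05,0,0,0,0,0,0.07,0,0,0,0,0,0.07,0,0,0,0,0,0.07,0,0,0,0,0,0.07,0,0,0,0.002,0.04,0,0,0,0.007,0.002,0.08,0,0,0,0.007,0.002,0.08,0,0,0,0.007,0.002,0.08,0,0,0,0.007,0.002,0.08,0,0,0,0.007,0.002,0.08,0,0,0,0.007,0.002,0.08,0,0,0,0.007,0.002,0.08,0,0,0,0.007,0.002,0.08,0,0,0,0.007,0.002,0.04,0,0,0,0.007,0,0,0,0,0,0]
}}

```text
time_s: 38.73
ee_pos: [632.7, -23.4, 121.2]
ee_rot: [-180.0, -0.1, 88.0]
force: [-1.1, -0.4, -1.3]
gripper_width: 23.7
```

>>> {"name": "arm_command", "arguments": {
  "series": [0.003,0.04,0,0,0,0.007,0.003,0.08,0,0,0,0.007,0.003,0.08,0,0,0,0.007,0.003,0.08,0,0,0,0.007,0.003,0.08,0,0,0,0.007,0.003,0.08,0,0,0,0.007,0.002,0.04,0,0,0,0.007,0,0.005,0,0,0,0,0,0,0,0,0,0,0,0,0,0,0,0,0,0,0,0,0,0]
}}

```text
time_s: 39.65
ee_pos: [641.2, 164.6, 121.2]
ee_rot: [-180.0, 0.0, 89.9]
force: [0.3, 0.2, -1.0]
gripper_width: 23.5
```

```bash
python3 - <<'E'
from h import *
s=env.state();print(s["ee_pos"],s["ee_rot"],s["gripper_width"],s["force"])
d,c=wrist(); save("w20",d["frame"])
d,c=side(); save("s20",d["frame"],(150,80,400,280),3)
E
```

```text
[641.15362092 164.5682447  121.17786259] [-1.79990295e+02  4.55828661e-02  8.98797767e+01] 23.509414590203694 [ 0.26408964  0.23269524 -0.96388285]
```

View pics/w20.png

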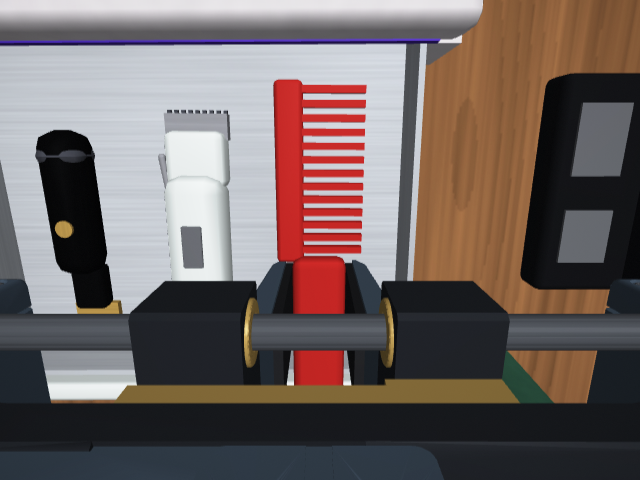

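View pics/s20.png

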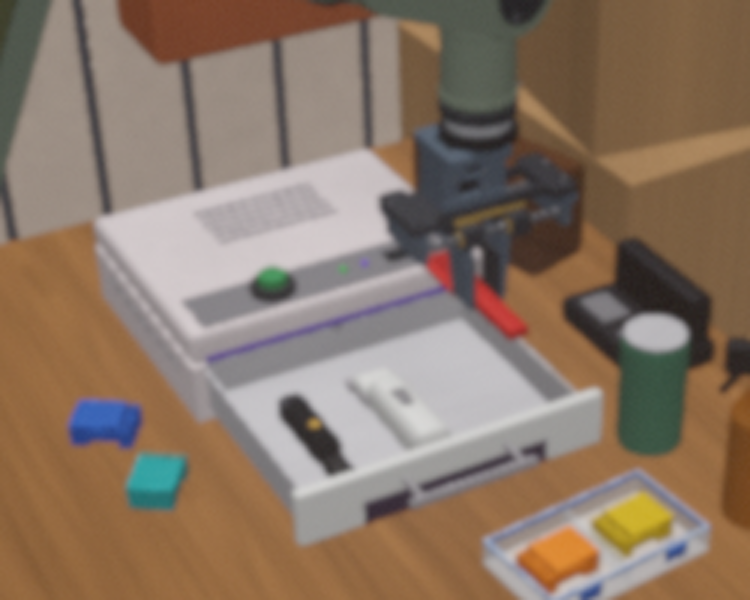

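The comb is held level at wrist column 318, over the right part of the drawer and clear of the clipper. I lower and release it.

>>> {"name": "arm_command", "arguments": {
  "series": [-0.008,0.006,-0.05,0,0,0,0,0,-0.06,0,0,0,0,0,-0.06,0,0,0,0,0,-0.05,0,0,0,0,0,-0.04,0,0,0,0,0,-0.025,0,0,0,0,0,-0.015,0,0,0,0,0,0,0,0,0,0,0,0,0,0,0]
}}

```text
time_s: 40.5
ee_pos: [638.5, 168.6, 1.7]
ee_rot: [179.9, -0.0, 90.0]
force: [0.8, 0.3, -0.1]
gripper_width: 23.4
```

>>> {"name": "arm_command", "arguments": {
  "series": [0,0,-0.0025,0,0,0,0,0,0,0,0,0,0,0,0,0,0,0,0,0,0,0,0,0,0,0,0,0,0,0],
  "hand": 0.5
}}

```text
time_s: 40.92
ee_pos: [638.1, 169.0, 0.7]
ee_rot: [179.9, -0.0, 90.0]
force: [0.4, 0.2, 0.1]
gripper_width: 45.1
```

>>> {"name": "arm_command", "arguments": {
  "series": [0,0,0.02,0,0,0,0,0,0.05,0,0,0,0,0,0.08,0,0,0,0,0,0.08,0,0,0,0,0,0.08,0,0,0,0,0,0.1,0,0,0,0,0,0.1,0,0,0,0,0,0,0,0,0,0,0,0,0,0,0]
}}

```text
time_s: 41.67
ee_pos: [639.5, 169.2, 208.4]
ee_rot: [179.6, -0.1, 90.0]
force: [0.1, -0.2, -0.4]
gripper_width: 45.8
```

```bash
python3 - <<'E'
from h import *
s=env.state();print(s["ee_pos"],s["ee_rot"],s["gripper_width"],s["force"])
d,c=wrist(); save("w21",d["frame"])
d,c=side(); save("s21",d["frame"],(150,80,400,280),3)
d,c=top(); save("t21",d["frame"],(180,110,540,380),2.2)
E
```

```text
[639.4574132  169.24853322 208.3679411 ] [ 1.79569228e+02 -1.04774161e-01  8.99822753e+01] 45.78013900383338 [ 0.14539867 -0.19306146 -0.43740198]
```

View pics/w21.png

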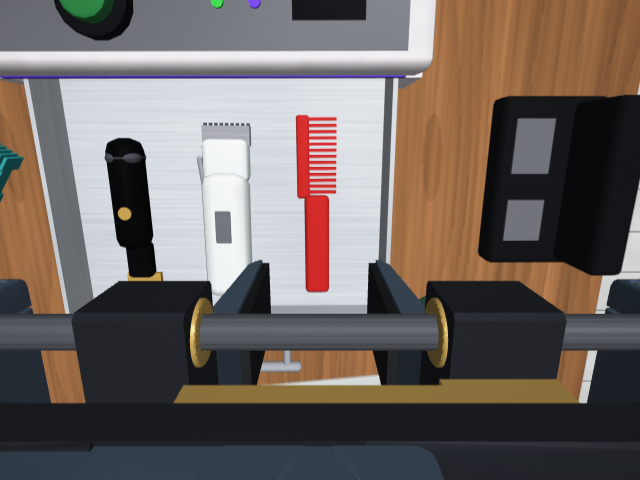

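View pics/s21.png

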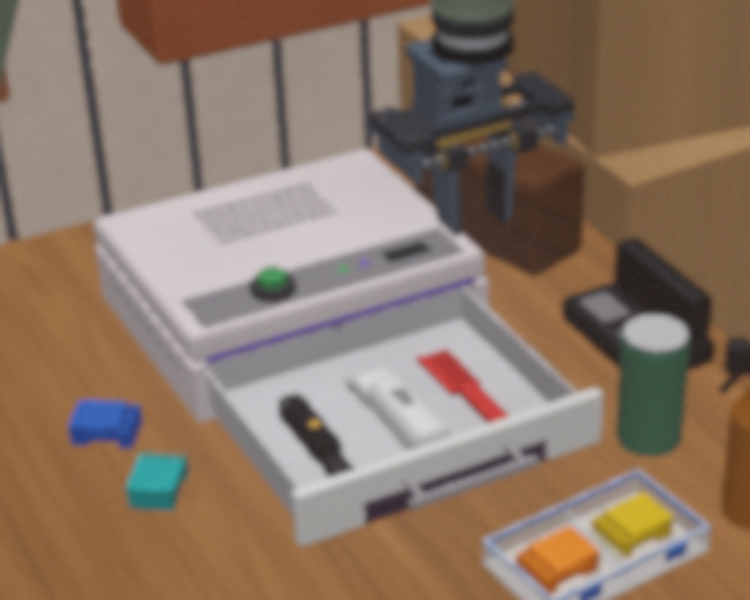

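View pics/t21.png

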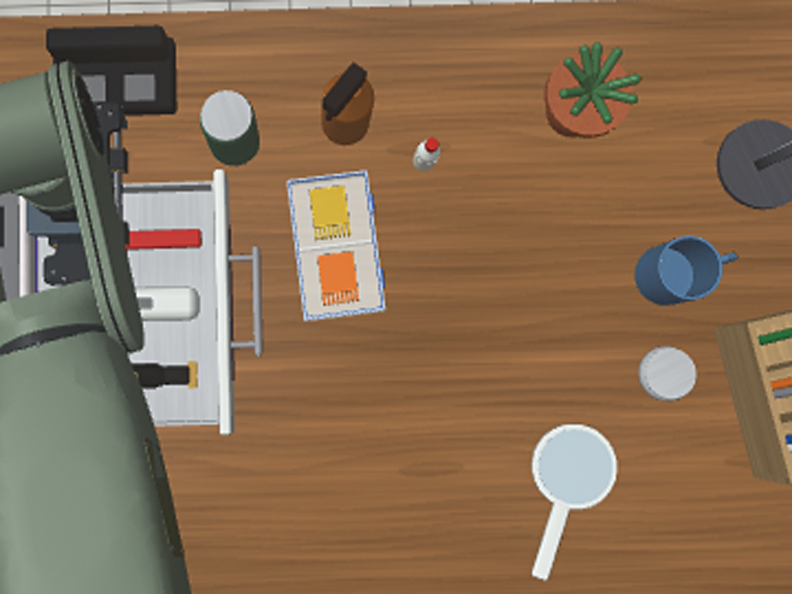

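The wrist, side and top views show the trimmer, clipper and comb flat and side by side in the drawer. The guards are in the case, the bystanders have not moved and there is no brush. Next I close the gripper and come down in front of the handle.

>>> {"name": "arm_command", "arguments": {
  "series": [-0.031,-0.0575,0,0,0,0,-0.031,-0.0575,0,0,0,0,-0.031,-0.0575,0,0,0,0,-0.031,-0.0575,0,0,0,0,-0.031,-0.0575,0,0,0,0,-0.031,-0.0575,0,0,0,0,-0.031,-0.0575,0,0,0,0,-0.031,-0.0575,0,0,0,0,0,0,-0.08,0,0,0,0,0,-0.08,0,0,0,0,0,-0.08,0,0,0,0,0,-0.08,0,0,0,0,0,0,0,0,0,0,0,0,0,0,0],
  "hand": 0,
  "newtons": 20
}}

```text
time_s: 42.98
ee_pos: [536.8, -15.1, 74.1]
ee_rot: [-179.7, -0.0, 90.0]
force: [-0.1, 0.8, 0.4]
gripper_width: 0.4
```

```bash
python3 - <<'E'
from h import *
s=env.state();print(s["ee_pos"],s["ee_rot"],s["gripper_width"],s["force"])
d,c=wrist(); save("w22",d["frame"])
d,c=side(); save("s22",d["frame"],(200,130,400,290),4)
E
```

```text
[536.77151011 -15.09048342  74.13226726] [-1.79651358e+02 -1.80369067e-02  8.99764910e+01] 0.41576125744526143 [-0.14856633  0.82117934  0.40561853]
```

View pics/w22.png

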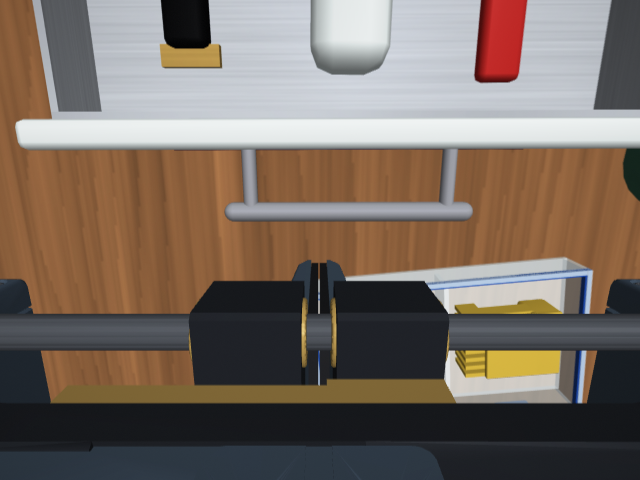

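View pics/s22.png

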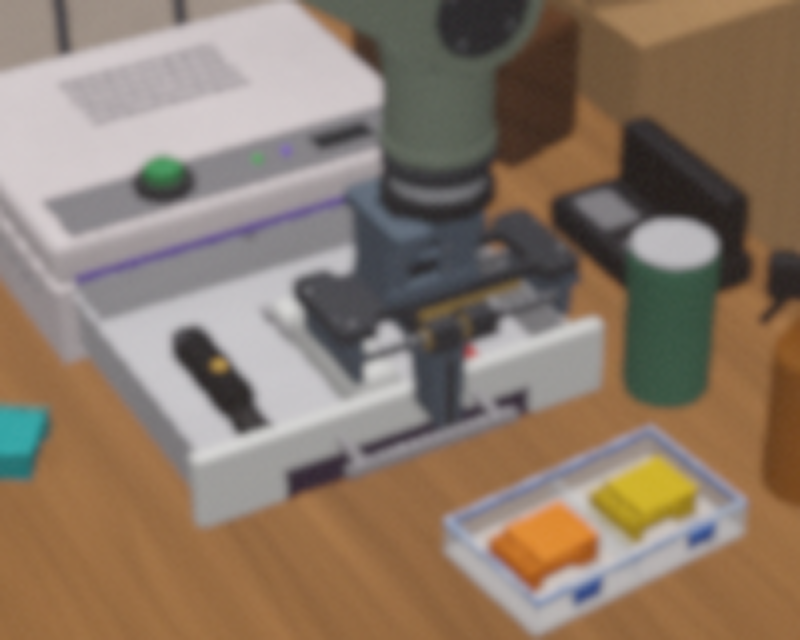

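The wrist view shows the handle bar at row 211, between columns 228 and 472, with the closed fingers just in front of it and clear of the case. I go down 60 mm and start the push.

>>> {"name": "arm_command", "arguments": {
  "series": [0,0,-0.05,0,0,0,0,0,-0.05,0,0,0,0,0,-0.05,0,0,0,0,0,0,0,0,0,0,0.01,0,0,0,0,0,0.015,0,0,0,0,0,0.02,0,0,0,0,0,0.025,0,0,0,0,0,0.025,0,0,0,0,0,0.025,0,0,0,0,0,0.02,0,0,0,0,0,0,0,0,0,0,0,0,0,0,0,0]
}}

```text
time_s: 44.17
ee_pos: [538.2, 41.8, 15.9]
ee_rot: [-179.9, -0.0, 90.0]
force: [-1.1, 0.3, 0.1]
gripper_width: 0.3
```

```bash
python3 - <<'E'
from h import *
s=env.state();print(s["ee_pos"],s["ee_rot"],s["gripper_width"],s["force"])
d,c=side(); save("s23",d["frame"],(200,130,400,290),4)
E
```

```text
[538.16954837  41.83141505  15.94591784] [-1.79940119e+02 -2.10380194e-02  9.00481213e+01] 0.32481780558993045 [-1.05079445  0.25857782  0.13413778]
```

View pics/s23.png

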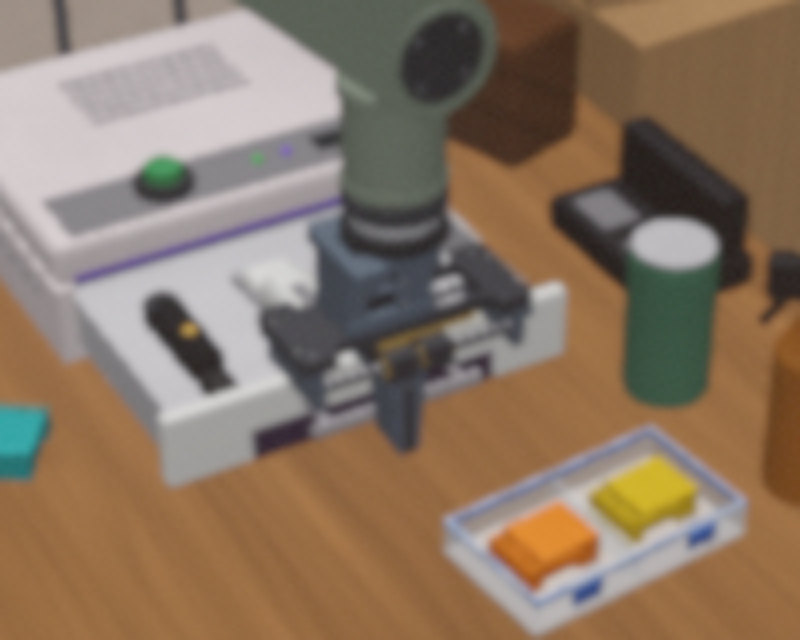

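The side view shows the drawer moving in with the fingers on the handle and the tools lying still. I continue.

>>> {"name": "arm_command", "arguments": {
  "series": [0,0.01,0,0,0,0,0,0.02,0,0,0,0,0,0.025,0,0,0,0,0,0.03,0,0,0,0,0,0.03,0,0,0,0,0,0.03,0,0,0,0,0,0.03,0,0,0,0,0,0.03,0,0,0,0,0,0.03,0,0,0,0,0,0.03,0,0,0,0,0,0.03,0,0,0,0,0,0.03,0,0,0,0,0,0.025,0,0,0,0,0,0.02,0,0,0,0,0,0.01,0,0,0,0,0,0,0,0,0,0,0,0,0,0,0,0]
}}

```text
time_s: 45.63
ee_pos: [539.5, 193.4, 16.5]
ee_rot: [179.9, -0.0, 90.0]
force: [-0.1, -0.8, -0.0]
gripper_width: 0.5
```

```bash
python3 - <<'E'
from h import *
s=env.state();print(s["ee_pos"],s["ee_rot"],s["gripper_width"],s["force"])
d,c=side(); save("s24",d["frame"],(180,100,380,260),4)
E
```

```text
[539.50184699 193.36150417  16.50331597] [ 1.79900242e+02 -4.93616444e-02  8.99784853e+01] 0.5440832160652901 [-0.09064368 -0.79081602 -0.00738353]
```

View pics/s24.png

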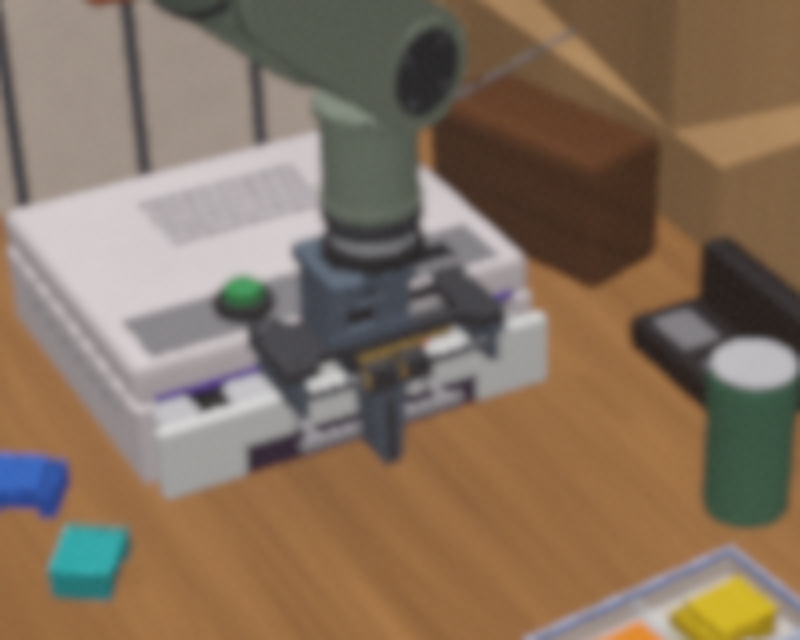

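About 25 mm remains. I push in small steps and watch the force.

>>> {"name": "arm_command", "arguments": {
  "series": [0,0.01,0,0,0,0,0,0.01,0,0,0,0,0,0.01,0,0,0,0,0,0.01,0,0,0,0,0,0,0,0,0,0,0,0,0,0,0,0]
}}

```text
time_s: 46.18
ee_pos: [539.0, 209.2, 16.3]
ee_rot: [180.0, -0.0, 90.0]
force: [0.5, 0.5, -0.4]
gripper_width: 0.5
```

>>> {"name": "arm_command", "arguments": {
  "series": [0,0.008,0,0,0,0,0,0.008,0,0,0,0,0,0,0,0,0,0,0,0,0,0,0,0]
}}

```text
time_s: 46.52
ee_pos: [538.9, 215.0, 16.3]
ee_rot: [180.0, 0.0, 90.0]
force: [-0.3, -4.1, 1.1]
gripper_width: 0.2
```

>>> {"name": "arm_command", "arguments": {
  "series": [0,0.008,0,0,0,0,0,0.008,0,0,0,0,0,0,0,0,0,0,0,0,0,0,0,0]
}}

```text
time_s: 46.85
ee_pos: [538.9, 215.1, 16.4]
ee_rot: [-180.0, 0.6, 90.2]
force: [3.0, -22.6, 6.5]
gripper_width: 0.7
```

```bash
python3 - <<'E'
from h import *
s=env.state();print(s["ee_pos"],s["force"])
d,c=side(); save("s25",d["frame"],(180,100,380,260),4)
d,c=wrist(); save("w25",d["frame"])
E
```

```text
[538.86497052 215.14939957  16.36299082] [  3.03024834 -22.64095677   6.47158781]
```

View pics/s25.png

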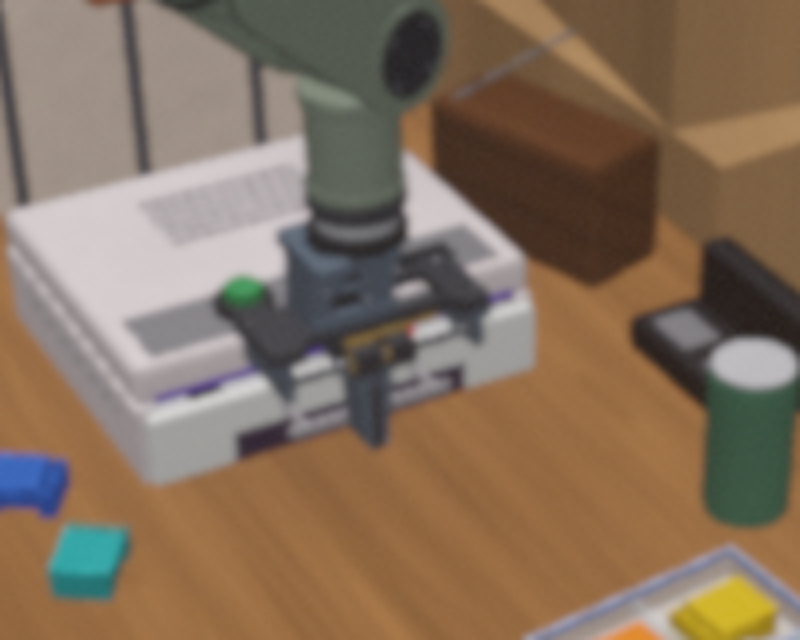

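View pics/w25.png

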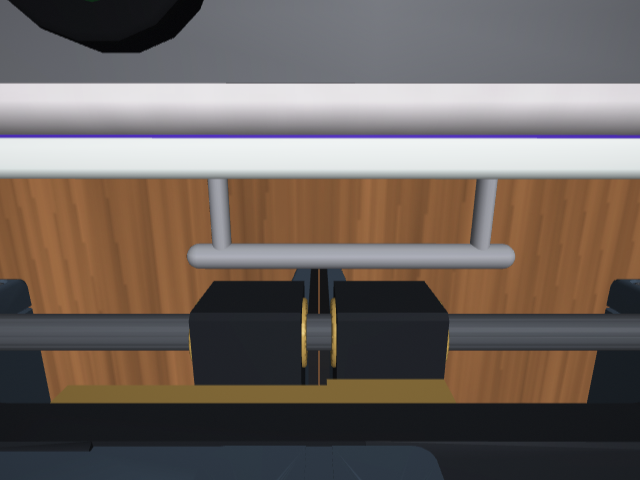

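```bash
python3 - <<'E'
from h import *
d,c=wrist()
for n,uv,z in [("bar front",(350,268),48),("bar back",(350,244),48),("panel outer top",(350,178),70),("panel inner top",(350,139),70),("housing face bottom",(350,137),72),("housing face top?",(350,110),107),("housing top edge",(350,83),107)]: print(n,toplane(c,[uv],z).round(1)[0])
d,c=side(); save("s26",d["frame"],(205,160,330,235),6.4)
E
```

```text
bar front [552.9 233.4  48. ]
bar back [552.6 244.2  48. ]
panel outer top [550.2 274.5  70. ]
panel inner top [549.9 287.9  70. ]
housing face bottom [549.7 288.5  72. ]
housing face top? [546.8 295.1 107. ]
housing top edge [546.7 301.3 107. ]
```

View pics/s26.png

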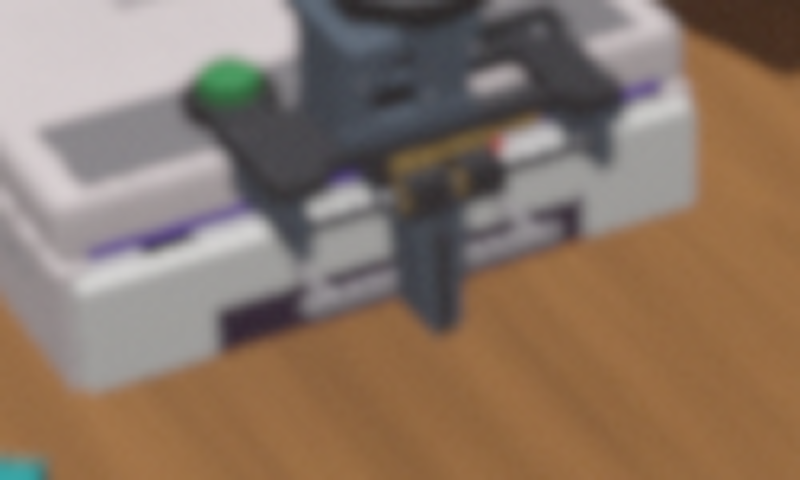

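```bash
python3 - <<'E'
from h import *
d,c=side()
f=lambda u,v:np.array([[u/6.4+205,v/6.4+160]])
for n,p,z in [("dark",(165,240),70),("dark",(165,240),40),("red",(497,145),70),("red",(497,145),27),("panel outer top L",(85,285),70),("panel outer top R",(690,115),70),("purpleL",(92,252),72),("purpleR",(655,92),72)]: print(n,z,toplane(c,f(*p),z).round(1)[0])
E
```

```text
dark 70 [437.5 294.5  70. ]
dark 40 [453.2 336.7  40. ]
red 70 [613.7 291.   70. ]
red 27 [643.7 351.3  27. ]
panel outer top L 70 [389.8 278.2  70. ]
panel outer top R 70 [710.4 268.1  70. ]
purpleL 72 [402.4 299.3  72. ]
purpleR 72 [704.3 292.8  72. ]
```

The push ended on a rigid stop: 22 N with only 0.1 mm of movement, well above the roughly 5.5 N of detent plus friction. The wrist view also shows the panel meeting the housing face. I back off and check that the drawer stays home.

>>> {"name": "arm_command", "arguments": {
  "series": [0,-0.01,0,0,0,0,0,-0.02,0,0,0,0,0,-0.04,0,0,0,0,0,-0.05,0,0,0,0,0,-0.03,0,0,0,0,0,0,0.08,0,0,0,0,0,0.1,0,0,0,0,0,0.1,0,0,0,0,0,0.1,0,0,0,0,0,0,0,0,0,0,0,0,0,0,0]
}}

```text
time_s: 48.02
ee_pos: [540.2, 162.6, 170.9]
ee_rot: [179.7, -0.2, 90.0]
force: [-0.1, -0.3, -0.4]
gripper_width: 0.9
```

```bash
python3 - <<'E'
from h import *
s=env.state();print(s["ee_pos"],s["force"])
d,c=side(); save("s27",d["frame"],(190,120,330,235),5.7)
d,c=wrist(); save("w27",d["frame"])
E
```

```text
[540.22477849 162.64149432 170.86527414] [-0.11654828 -0.3405201  -0.39692441]
```

View pics/s27.png

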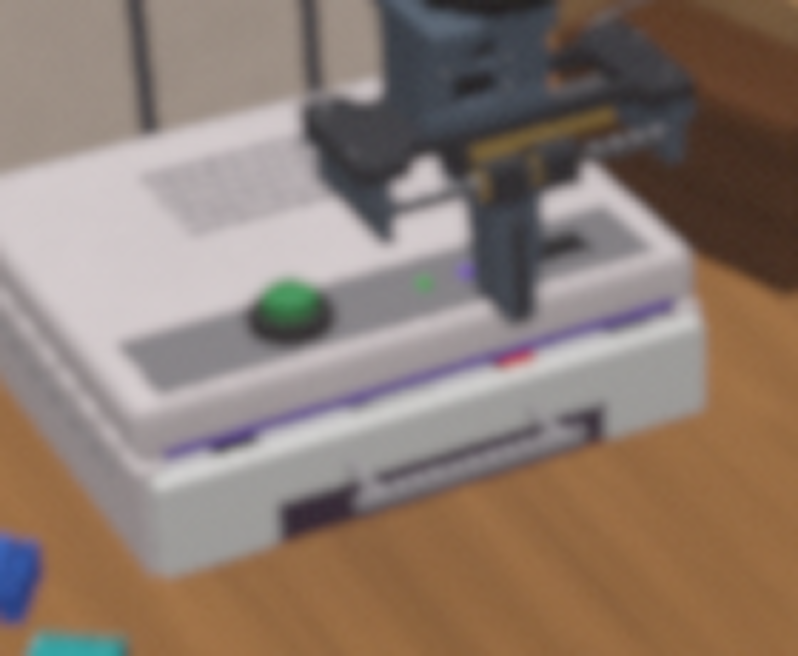

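View pics/w27.png

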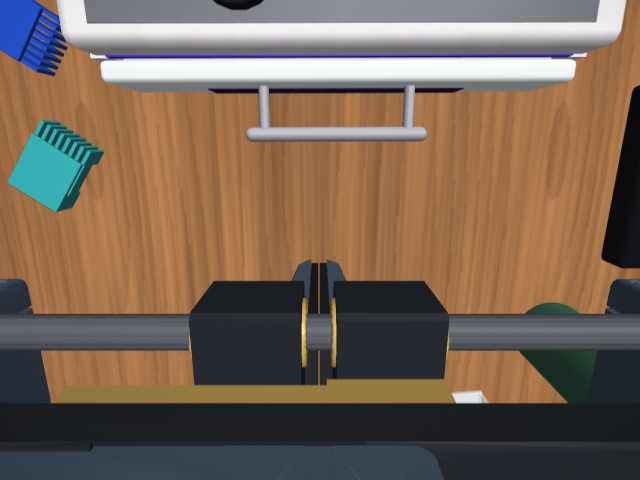

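```bash
python3 - <<'E'
from h import *
d,c=wrist();I=d["frame"]
print(env.state()["ee_pos"])
for u in (200,340,480): 
    print(u,[tuple(int(x) for x in I[v,u]) for v in range(46,70,1)])
for u in (200,340,480): print([toplane(c,[(u,v)],70)[0,1].round(1) for v in (54,56,58,60,85,90)],toplane(c,[(u,56)],72)[0].round(1))
print("bar",toplane(c,[(340,127),(340,141)],48).round(1))
save("w27z",I,(60,20,320,120),3)
E
```

```text
[537.52758203 161.61630656 166.48738687]
200 [(116, 113, 116), (110, 107, 110), (108, 107, 109), (109, 107, 109), (109, 107, 110), (108, 107, 110), (108, 103, 119), (105, 86, 171), (86, 54, 198), (45, 28, 108), (76, 68, 114), (170, 170, 193), (223, 227, 231), (233, 237, 238), (249, 251, 251), (249, 251, 251), (249, 251, 251), (249, 251, 251), (249, 251, 251), (249, 251, 251), (248, 250, 250), (248, 250, 250), (247, 249, 249), (247, 249, 249)]
340 [(115, 114, 116), (112, 110, 113), (112, 110, 113), (112, 110, 113), (111, 109, 112), (110, 107, 111), (111, 101, 149), (107, 75, 203), (78, 50, 174), (35, 21, 83), (139, 139, 162), (229, 232, 237), (231, 235, 238), (242, 245, 245), (250, 252, 252), (250, 252, 252), (250, 252, 252), (250, 252, 252), (250, 252, 251), (249, 251, 251), (249, 251, 251), (248, 250, 250), (248, 250, 250), (247, 249, 249)]
480 [(108, 106, 109), (108, 106, 109), (107, 105, 108), (107, 105, 108), (107, 105, 108), (107, 103, 119), (106, 88, 173), (91, 58, 201), (46, 28, 108), (73, 66, 112), (163, 164, 187), (217, 223, 227), (233, 237, 237), (250, 252, 252), (250, 252, 252), (250, 252, 252), (250, 252, 252), (250, 252, 251), (249, 251, 251), (249, 251, 251), (248, 250, 250), (248, 250, 250), (247, 249, 249), (246, 249, 249)]
[np.float64(290.9), np.float64(289.6), np.float64(288.3), np.float64(287.1), np.float64(271.0), np.float64(267.7)] [457.4 289.2  72. ]
[np.float64(290.8), np.float64(289.5), np.float64(288.3), np.float64(287.0), np.float64(270.9), np.float64(267.6)] [552.8 289.1  72. ]
[np.float64(290.7), np.float64(289.5), np.float64(288.2), np.float64(286.9), np.float64(270.8), np.float64(267.6)] [648.2 289.1  72. ]
bar [[554.7 243.5  48. ]
 [554.8 233.   48. ]]
```

View pics/w27z.png

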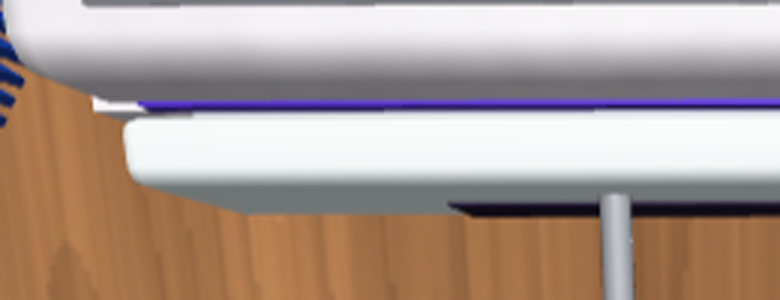

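The panel top's inner edge meets the housing face at y≈288–289 and the handle stayed at y=238 after I let go, so the drawer is seated. Now I go over the button and check its position with the wrist camera.

>>> {"name": "arm_command", "arguments": {
  "series": [0,0,0.05,0,0,0,-0.0145,0.03,0,0,0,0,-0.0145,0.05,0,0,0,0,-0.0145,0.06,0,0,0,0,-0.0145,0.06,0,0,0,0,-0.0145,0.06,0,0,0,0,-0.0145,0.06,0,0,0,0,-0.0145,0.06,0,0,0,0,-0.0145,0.046,0,0,0,0,0,0,0,0,0,0,0,0,0,0,0,0,0,0,0,0,0,0,0,0,0,0,0,0]
}}

```text
time_s: 49.25
ee_pos: [492.2, 331.2, 187.5]
ee_rot: [-180.0, 0.1, 89.9]
force: [-0.4, 0.5, 0.8]
gripper_width: 0.7
```

```bash
python3 - <<'E'
from h import *
s=env.state();print(s["ee_pos"],s["force"])
d,c=wrist(); save("w28",d["frame"])
d,c=side(); save("s28",d["frame"],(180,100,340,220),5)
I=d["frame"];m=mask(I,(50,80,20),(80,255,255),(215,150,260,190));
if m.any(): print(meas(c,m,125))
E
```

```text
[492.17239516 331.20790251 187.48577152] [-0.40741605  0.51433948  0.83722596]
(array([489.5, 328.7,  29.1,  28.1,  60.5]), array([488.4, 327.7]))
```

View pics/w28.png

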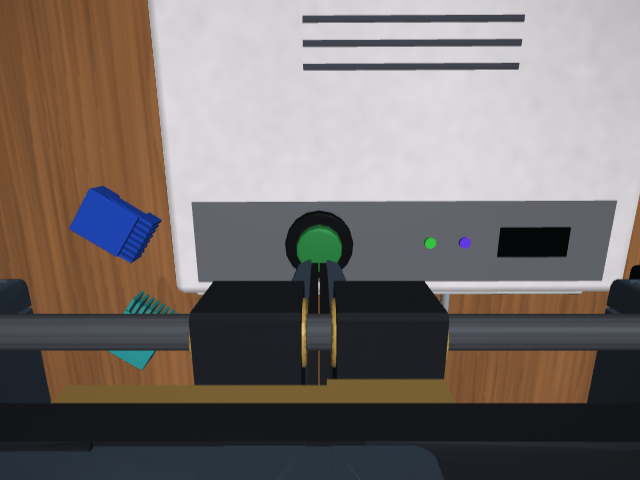

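View pics/s28.png

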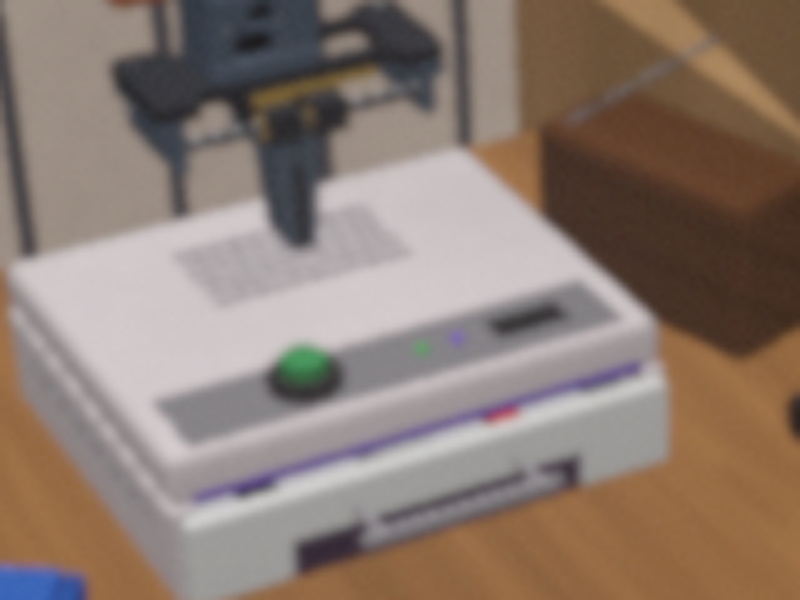

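The wrist view shows the button straight under the closed fingers, at column 319. I go down to just above it, then press in small steps.

>>> {"name": "arm_command", "arguments": {
  "series": [0,0,-0.05,0,0,0,0,0,-0.06,0,0,0,0,0,-0.05,0,0,0,0,0,-0.03,0,0,0,0,0,0,0,0,0,0,0,0,0,0,0]
}}

```text
time_s: 49.85
ee_pos: [492.4, 331.4, 112.0]
ee_rot: [-180.0, 0.0, 89.9]
force: [0.3, -0.2, 0.3]
gripper_width: 0.5
```

>>> {"name": "arm_command", "arguments": {
  "series": [0,0,-0.0125,0,0,0,0,0,0,0,0,0,0,0,0,0,0,0]
}}

```text
time_s: 50.1
ee_pos: [492.7, 332.1, 107.9]
ee_rot: [179.9, -0.0, 90.0]
force: [-0.1, -0.2, 0.7]
gripper_width: 0.8
```

>>> {"name": "arm_command", "arguments": {
  "series": [0,0,-0.01,0,0,0,0,0,0,0,0,0,0,0,0,0,0,0]
}}

```text
time_s: 50.35
ee_pos: [493.0, 332.4, 103.9]
ee_rot: [179.9, -0.1, 90.0]
force: [0.5, 0.6, 2.7]
gripper_width: 0.3
```

Contact began between ee z 108 and 104. I press on in small steps.

>>> {"name": "arm_command", "arguments": {
  "series": [0,0,-0.0075,0,0,0,0,0,0,0,0,0,0,0,0,0,0,0]
}}

```text
time_s: 50.6
ee_pos: [493.0, 332.4, 101.3]
ee_rot: [179.9, -0.1, 90.0]
force: [-0.2, -1.2, 7.1]
gripper_width: 0.7
```

>>> {"name": "arm_command", "arguments": {
  "series": [0,0,-0.0075,0,0,0,0,0,0,0,0,0,0,0,0,0,0,0]
}}

```text
time_s: 50.85
ee_pos: [493.2, 332.4, 101.0]
ee_rot: [179.8, -0.1, 90.0]
force: [-3.5, -2.9, 21.1]
gripper_width: 0.5
```

>>> {"name": "arm_command", "arguments": {
  "series": [0,0,-0.006,0,0,0,0,0,0,0,0,0,0,0,0,0,0,0]
}}

```text
time_s: 51.1
ee_pos: [493.2, 332.5, 100.9]
ee_rot: [179.7, -0.1, 90.0]
force: [-6.4, -4.6, 31.1]
gripper_width: 0.5
```

The button is on its lower stop: rigid at ee z = 101 with 31 N. I release and retreat.

>>> {"name": "arm_command", "arguments": {
  "series": [0,0,0.02,0,0,0,0,0,0.03,0,0,0,0,0,0.06,0,0,0,0,0,0.08,0,0,0,0,0,0.1,0,0,0,-0.03,-0.05,0.05,0,0,0,-0.03,-0.08,0,0,0,0,-0.03,-0.08,0,0,0,0,-0.03,-0.08,0,0,0,0,-0.03,-0.08,0,0,0,0,-0.03,-0.08,0,0,0,0,0,0,0,0,0,0,0,0,0,0,0,0,0,0,0,0,0,0,0,0,0,0,0,0]
}}

```text
time_s: 52.35
ee_pos: [420.8, 152.9, 230.5]
ee_rot: [-180.0, -0.0, 90.0]
force: [-0.5, -0.0, 0.5]
gripper_width: 0.4
```

```bash
python3 - <<'E'
from h import *
s=env.state();print(s["ee_pos"],s["force"])
d,c=wrist(); save("w30",d["frame"])
d,c=side(); save("s30",d["frame"],(180,100,430,300),3.2)
I=d["frame"];m=mask(I,(50,80,20),(80,255,255),(215,150,260,190));print(meas(c,m,125))
d,c=top(); save("t30",d["frame"],(80,100,560,400),1.6)
E
```

```text
[420.77916909 152.89320877 230.54047497] [-0.4933238  -0.02995869  0.46761628]
(array([486.9, 326.8,  30.6,  28.2,  36.7]), array([488.1, 327.2]))
```

View pics/w30.png

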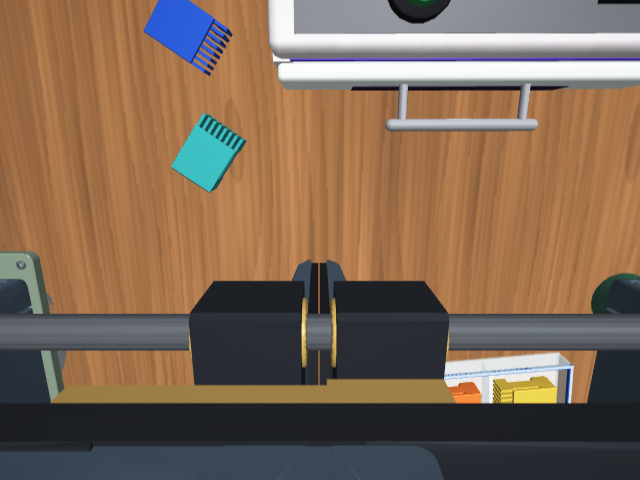

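View pics/s30.png

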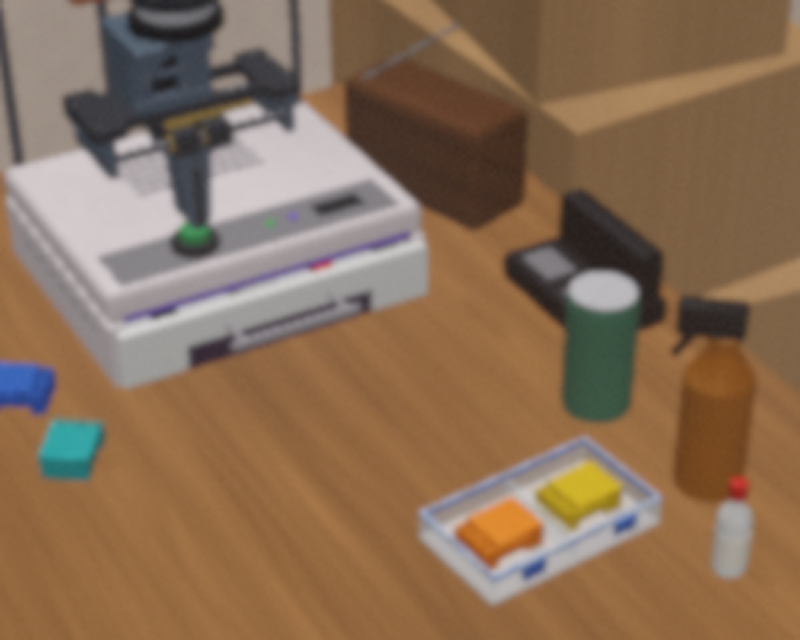

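View pics/t30.png

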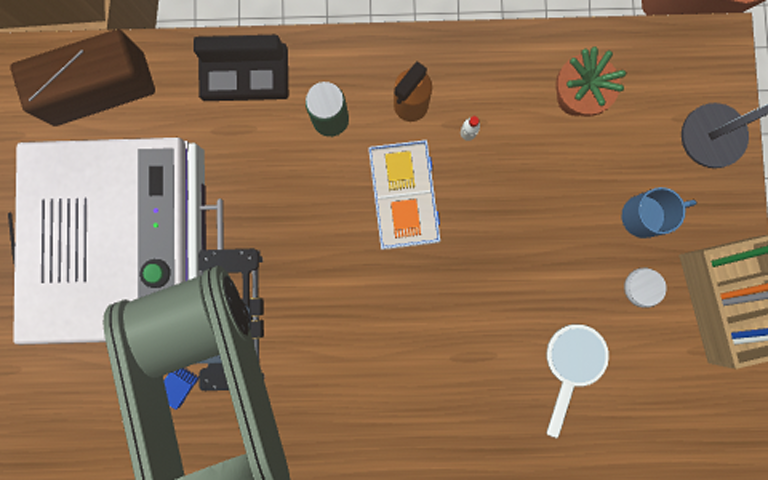

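The button is up, the case and guards are fine and the bystanders are in place. I zoom the top view on the drawer gap for one last check that it is seated.

```bash
python3 - <<'E'
from h import *
import pickle
d,c=top();I=d["frame"]; save("t31",I,(180,180,230,230),12)
row=205
print([(u,I[row,u].tolist()) for u in range(190,212)])
o=pickle.load(open("top0.pkl","rb"))["frame"]
print([(u,o[row,u].tolist()) for u in range(273,291)])
for u in (195,196,197,206,207,208): print(u,toplane(c,[(u,row)],70)[0].round(1),toplane(c,[(u,row)],72)[0].round(1))
for u in (277,278,284,285,286): print(u,toplane(c,[(u,row)],70)[0].round(1))
E
```

```text
[(190, [231, 228, 227]), (191, [196, 191, 191]), (192, [163, 158, 157]), (193, [129, 125, 124]), (194, [105, 101, 99]), (195, [107, 103, 101]), (196, [62, 45, 109]), (197, [165, 169, 166]), (198, [247, 250, 248]), (199, [240, 241, 241]), (200, [231, 235, 232]), (201, [225, 228, 225]), (202, [150, 153, 149]), (203, [96, 96, 93]), (204, [107, 108, 105]), (205, [107, 108, 105]), (206, [106, 108, 106]), (207, [104, 108, 107]), (208, [159, 111, 71]), (209, [156, 111, 74]), (210, [155, 111, 74]), (211, [155, 111, 74])]
[(273, [191, 194, 197]), (274, [186, 190, 192]), (275, [187, 190, 193]), (276, [185, 188, 190]), (277, [182, 186, 184]), (278, [232, 236, 233]), (279, [227, 231, 228]), (280, [222, 226, 222]), (281, [214, 221, 216]), (282, [136, 141, 137]), (283, [96, 97, 96]), (284, [122, 102, 83]), (285, [147, 106, 72]), (286, [146, 107, 72]), (287, [145, 106, 72]), (288, [146, 106, 73]), (289, [145, 105, 72]), (290, [145, 105, 72])]
195 [672.8 294.1  70. ] [672.4 293.5  72. ]
196 [672.7 291.3  70. ] [672.3 290.8  72. ]
197 [672.6 288.5  70. ] [672.3 288.   72. ]
206 [671.9 263.7  70. ] [671.6 263.2  72. ]
207 [671.9 260.9  70. ] [671.5 260.4  72. ]
208 [671.8 258.1  70. ] [671.4 257.6  72. ]
277 [666.5  67.4  70. ]
278 [666.4  64.6  70. ]
284 [665.9  48.   70. ]
285 [665.9  45.2  70. ]
286 [665.8  42.5  70. ]
```

View pics/t31.png

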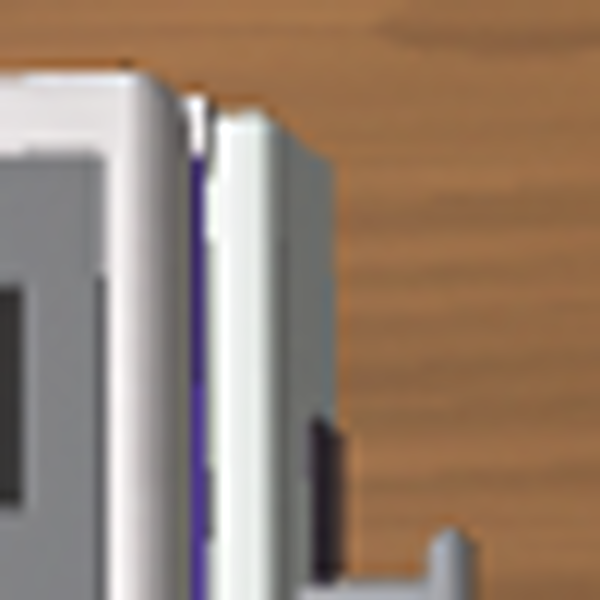

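```bash
python3 - <<'E'
from h import *
print(env.state()["time_s"],env.state()["force"]); print(env.job_done())
E
```

```text
52.55 [-0.59651662  0.95416506 -0.44947221]
the job is handed in; nothing more can be done
None
```

I carried out every step and handed the job in at 52.6 s; no verdict was reported.

**What I did**
- **Guards:** I put the yellow guard in the far compartment of the case and the orange one in the near compartment.
- **Tools:** I laid the trimmer, clipper and comb flat side by side in the drawer. There was no brush on the table. The trimmer was knocked about 40 mm early on, so I measured it again before gripping it.
- **Drawer:** I pushed it in by the handle to a rigid stop (22 N with only 0.1 mm of movement).
- **Button:** I pressed it until it stopped moving, at about 6 mm and 31 N, and then let it up.

**Last checks**
- Both guards are in the case, and the case has not shifted.
- The button is up, the other things on the table are where they were, and the arm touches nothing.
- I last saw the tools flat and apart just before closing the drawer.

**What disagreed**
- **Fingertip length:** The fingertips sat about 33 mm higher than the interface text says. My first grasp of the yellow guard closed on nothing without disturbing it. I used the offset seen in the images after that.
- **Drawer seating:** I could not read the drawer's position directly. The rigid stop and the wrist view both say it is home. The top and side views showed a slit of a few millimetres between the panel and the housing, about what I would expect from the panel's lower height and the camera error.

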